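Unlock the transit bolt of a bench shaker

ROBOT

A 6-joint arm with a two-finger parallel gripper is mounted at the origin on a cart in front of the work surface, level with it; the furniture and walls round the work are solid. World frame = base frame: x ahead of the robot, y to its left, z up, the work surface at z = 0. Lengths are in mm, angles in rad, forces in N, time in s.
With the tool pointing down it reaches from about 275 to 975 mm from the base axis. Payload 8.4 kg.
Tool frame: the origin (TCP) lies on the mounting face of the last link; the fingertips stand 190 mm ahead of it and the grasp point (between the pads) lies 171 mm ahead of it; z points along the fingers, y is the direction in which the jaws open and shut (so a half turn about z gives the same grasp; the last joint's range is limited). The gripper opens to 92 mm and grips with 3 to 60 N. Pads are 20 mm wide; open, the fingers measure 128 mm over their backs; the gripper's body (75 mm by 189 mm) begins 69 mm behind the grasp point.
Start: joints at [-1.228, 0.353, 1.633, -0, 1.155, -0.002], TCP at [211.254, -588.219, 404.683] pointing down, gripper open.
Joint ranges: [-2.63, 2.63], [-0.92, 2.1], [0.06, 2.66], [-1.3, 4.44], [0, 2.69], [-3.02, 3.02]. Speed limits (rad/s): [2.22, 2.22, 2.79, 3.14, 3.14, 3.14].

INTERFACE

Orientations are given as a unit quaternion [w, x, y, z].
In Python, from workcell import telemetry, optics, finish_job gives the robot as it stands. The module is installed in compiled form; this text tells all that it offers.
- The arm moves only by the shell command python3 -m creep 'ROWS' [FORCE]. ROWS is JSON, a list of rows, each an object with "grip": the opening, from 0 (shut) to 1 (fully open); "slide": the shift along the tool's x, y, z each as a share of 0.15 m, from -1 to 1, a list of three; "spin": the turn about the tool's z as a share of pi rad, from -1 to 1. In form: [{"grip": grip, "slide": [x, y, z], "spin": spin}, ...]. A call has 1 to 20 rows; each row is the pose to reach, as a shift and turn from the pose measured when the call began, along the tool's axes at that moment, turning the shorter way round; what a row does not reach only later rows make up. A row lasts 1/10 s, in which the tool goes at most 50 mm and 8.59 degrees, less where a joint would pass 70% of its speed; a pose out of reach is approached as far as the arm can. A call with a number of a shift or a turn outside -1 to 1 is refused whole. A call with a gripper value outside its range is refused whole. The fingers move at their own pace and stop on an object; FORCE is the grip in N (left out, the last holds). Time passes only in rows, so rows that repeat a pose let the fingers close. It gives the time, the measured TCP pose, the force and the opening at its end, in the units of the state.
- telemetry.state(): the state, without advancing time (a new reading comes with each control period).
- optics.get_image(name): name is "scene" or "side" or "wrist"; returns a dict with "img" (420x560x3 uint8, red, green, blue), "intrinsics" (3x3 intrinsics, pixels), "D" ([k1, k2, p1, p2, k3] as OpenCV has them; the pictures are not rectified), "eye" and "rotation" of the camera in the world; the wrist camera has in their place "mount" (4x4, takes a point from camera to tool coordinates, whose origin is the TCP and whose axes are the flange's). Camera axes: x right, y down, z forward; pixel columns grow to the right and rows downward; lengths in mm; the calibration is good to about 2 mm. A picture is of the moment at which its call begins: read the wrist's pose just before it. There is no depth.
- finish_job(): hands the job in, once; it reports no verdict.
The state is a dict: "time": time; "joints": joint angles; "joint_velocities": joint speeds; "joint_efforts": joint torques, N m; "tcp_pos": TCP position; "tool_rot": TCP orientation; "ft_force": force on the tool from outside, world axes, zero at the start; "ft_torque": the same for the moment, N m; "grip_width": finger opening in mm.
Only numpy, scipy, OpenCV 4.12 (cv2) and the standard library are available. Lean on these libraries where they do the work, as an engineer would, in place of code of your own. Each camera call takes 0.05 s, during which the arm holds its last target.

TASK

The bench shaker's platform is still locked for transport. Pull the looped spring clip straight out of the cross-drilled locking bolt and lay it in the shallow metal tray, then slide the bolt by its knob all the way back to its stop, so that the platform is free. The clip must be out before the bolt is moved; leave the brown bottle near the tray standing where it is.

Things in the scene. Friction and masses are not known exactly. Their poses are not given: they have to be found in the camera images.
- shaker: Fixed bench shaker: grey base, aluminium platform 192 x 210 mm (x, y) with a railing. Origin: middle of the footprint, on the worktop; z up, front at its own -x. On its front the bolt runs through two lugs, which reach to x = -84 mm (y = +-14 to 22, z = 42 to 78 mm).
- platform_edge (a point): Middle of the platform's front lower edge (x = -96, z = 108 mm in the shaker's frame, whose axes it has). Above it a railing rises to z = 179 mm. It overhangs the bolt: a gripper coming straight down on clip or knob hits the railing, so lean it out 30 to 45 degrees, reaching in from the front and above.
- clip: The R-clip (hitch clip) of steel wire, loose, 35 g, 73 mm long. Origin as clip_leg. Own axes: +x along the straight leg to its tip, y normal to the clip's plane, z from the straight leg to the sprung wavy leg (up at the start).
- clip_loop (a point): Centre of the clip's loop, where to grasp: a ring with a grey plastic coat, 32 mm outside, 8 mm thick along the clip's y; grip it across this thickness. It stands upright in front of the bolt, about 62 mm above the worktop and 14 mm further out than the platform's edge. Axes as clip; there it lies at x = -38, z = +6 mm.
- clip_leg (a point): Point of the 4 mm straight leg that lies in the bolt's hole at the start; the tip is 19 mm further along the clip's +x. Pull level along the clip's -x; the leg is out after 26 mm. The sprung leg hooks over the bolt and must snap over it: roughly 5 to 15 N in the first 10 mm, then little. A weak grip slips off.
- bolt_hole (a point): Centre of the 5.5 mm cross hole in the bolt, through which the clip's leg passes. The bolt is a steel pin of 14 mm diameter, level along the shaker's y, 60 mm above the worktop. Axes as the shaker's.
- bolt_knob (a point): Middle of the bolt's knob: a black cylinder, 16 mm diameter, 26 mm long, that sticks out level along the shaker's -x from the bolt's right-hand end, 60 mm above the worktop, 19 mm further out than the platform's edge. Axes as the shaker's. Grip it across the shaker's y.
- bolt (a joint): Travel of the locking bolt, m: 0 locked, 0.050 fully drawn (end stop). It grows as the knob moves along the shaker's own -y (to the robot's right) and stays where it is left; friction about 2.5 N. With the clip in, it moves only about 8 mm.
- tray: Shallow open aluminium tray, fixed, 130 x 170 x 20 mm (x, y, z), walls and floor 4 mm thick. Origin: middle of its underside, on the worktop; z up.
- bottle_mid (a point): Middle (half-way up) of a brown bottle with a black cap, 56 mm diameter, 109 mm tall, standing loose beyond the tray, to be left alone. It stands right of the tall solid computer tower (0.42 m high, from x = 0.54 m back, y = 0 to 0.18 m), which also borders the shaker: swing past its front with the arm drawn in.
Things that resemble listed ones, but are neither listed nor needed, are in the scene too. Leave any blue or red look-alike of the part that bears bottle_mid alone.

How it is judged:
By the outcome, as a careful person would: the job done as asked, in the order asked, and still so for the second after the job is handed in, with the robot touching nothing.
It also fails if it takes over 66 s, if anything falls off the work surface, if the arm or the gripper's body presses on something with over 40 N, if the wrist force passes 120 N, or if a joint passes its speed limit or range.

## Working session

There is one attempt and no reset: what is moved stays moved. The work goes in short steps, Python scripts to look and compute and a shell command to move; the robot and the scene stay as the last step left them, time stands still between calls to the robot, and variables do not carry over. Pictures are saved under pics/ and viewed, and the job is handed in when it is done.

```bash
mkdir -p pics; ls
cat > h.py <<'E'
import numpy as np, cv2
from workcell import telemetry, optics
def snap(n,f):
    s=telemetry.state(); d=optics.get_image(n); cv2.imwrite('pics/'+f,cv2.cvtColor(d['img'],cv2.COLOR_RGB2BGR)); return s,d
E
python3 - <<'E'
from h import *
for n in ['scene','side','wrist']:
    s,d=snap(n,n+'0.png')
    print(n,{k:np.round(v,3).tolist() for k,v in d.items() if k!='img'})
print(s)
E
```

```text
pics
scene {'intrinsics': [[390.33, 0.0, 283.754], [0.0, 390.33, 202.603], [0.0, 0.0, 1.0]], 'D': [-0.09, 0.0, 0.0, 0.0, 0.0], 'eye': [-206.982, -690.921, 896.753], 'rotation': [-0.412, 0.812, -0.37, 0.185]}
side {'intrinsics': [[475.999, 0.0, 280.645], [0.0, 475.999, 209.234], [0.0, 0.0, 1.0]], 'D': [-0.117, 0.0, 0.0, 0.0, 0.0], 'eye': [22.337, -553.318, 1571.686], 'rotation': [-0.234, 0.89, -0.38, 0.094]}
wrist {'intrinsics': [[314.416, 0.0, 277.336], [0.0, 314.416, 213.99], [0.0, 0.0, 1.0]], 'D': [0.011, 0.0, 0.0, 0.0, 0.0], 'mount': [[-0.001, -0.968, -0.252, 69.94], [1.0, -0.001, -0.0, -0.862], [-0.0, -0.252, 0.968, 20.985], [0.0, 0.0, 0.0, 1.0]]}
{'time': 0.1, 'joints': array([-1.22840523e+00,  3.53587129e-01,  1.63402984e+00, -9.33635790e-06,
        1.15515362e+00, -2.40483269e-03]), 'joint_velocities': array([-0.00033787, -0.00143707, -0.00287344,  0.00030937, -0.00042145,
       -0.00011886]), 'joint_efforts': array([ 2.23877646e-04, -5.94909954e+01, -3.34934485e+01,  6.99222484e-02,
        1.84538687e-02, -4.91505784e-05]), 'tcp_pos': array([ 211.18490453, -588.03784112,  404.04627398]), 'tool_rot': array([-5.79751564e-04,  9.85175746e-01,  1.71547087e-01, -1.03846259e-04]), 'ft_force': array([-0.80328875,  0.23326687,  0.48637638]), 'ft_torque': array([ 0.008465  , -0.05075789,  0.00303981]), 'grip_width': 91.74121980789523}
```

View pics/scene0.png

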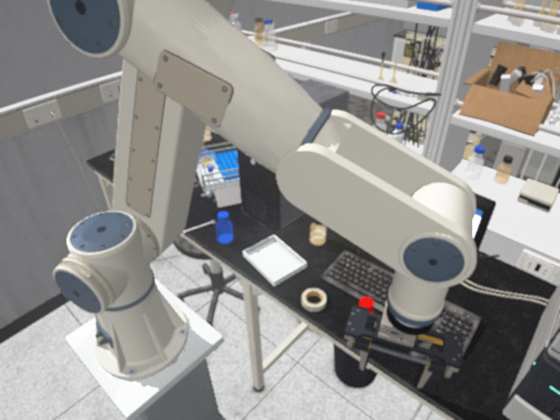

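View pics/side0.png

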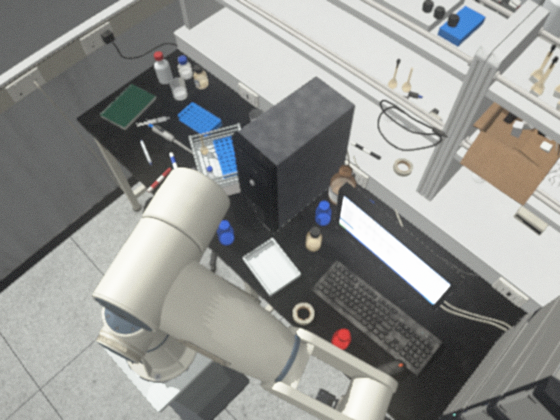

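View pics/wrist0.png

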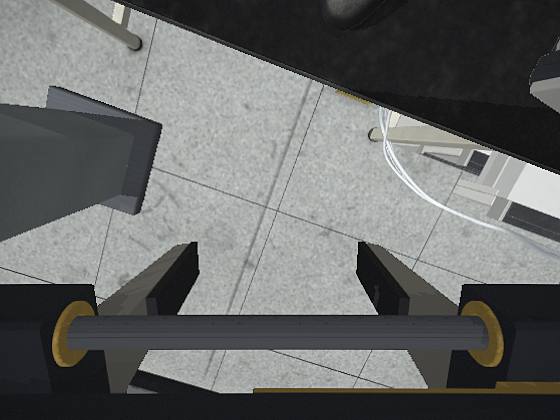

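The shaker sits left of the tower, at about (220,160) in the side view. The tray is at (271,265) and the brown bottle near (314,238). Next I'll build a ray caster and zoom in.

```bash
cat >> h.py <<'E'
from scipy.spatial.transform import Rotation as R
def q2m(q): return R.from_quat([q[1],q[2],q[3],q[0]]).as_matrix()
def cam(s,d):
    if 'mount' in d:
        T=np.eye(4);T[:3,:3]=q2m(s['tool_rot']);T[:3,3]=s['tcp_pos'];T=T@np.array(d['mount']);return T[:3,3],T[:3,:3]
    return np.array(d['eye']),q2m(d['rotation'])
def ray(s,d,u,v):
    e,M=cam(s,d);p=cv2.undistortPoints(np.array([[[u,v]]],float),np.array(d['intrinsics']),np.array(d['D']))[0,0]
    r=M@np.array([p[0],p[1],1]);return e,r/np.linalg.norm(r)
def onz(s,d,u,v,z):
    e,r=ray(s,d,u,v);return e+r*(z-e[2])/r[2]
def proj(s,d,P):
    e,M=cam(s,d);return cv2.projectPoints(((np.atleast_2d(P)-e)@M),np.zeros(3),np.zeros(3),np.array(d['intrinsics']),np.array(d['D']))[0][:,0]
def tri(rs):
    A=np.zeros((3,3));b=np.zeros(3)
    for e,r in rs:
        P=np.eye(3)-np.outer(r,r);A+=P;b+=P@e
    x=np.linalg.solve(A,b);return x,[np.linalg.norm((np.eye(3)-np.outer(r,r))@(x-e)) for e,r in rs]
E
python3 - <<'E'
from h import *
s,d=snap('side','side1.png')
for n,p,z in [('tray',(271,265),10),('platform',(220,160),108),('front',(210,190),108),('bottle',(314,243),50),('tower',(275,222),0),('plat',(235,185),108)]:
    print(n,onz(s,d,*p,z).round())
im=cv2.imread('pics/side1.png'); cv2.imwrite('pics/s1.png',cv2.resize(im[110:310,80:350],None,fx=2.9,fy=2.9,interpolation=2))
im=cv2.imread('pics/scene0.png'); cv2.imwrite('pics/c1.png',cv2.resize(im[130:300,180:340],None,fx=3.5,fy=3.5,interpolation=2))
E
```

```text
tray [452. -69.  10.]
platform [595. 336. 108.]
front [481. 265. 108.]
bottle [ 606. -132.   50.]
tower [589.  45.   0.]
plat [558. 215. 108.]
```

View pics/s1.png

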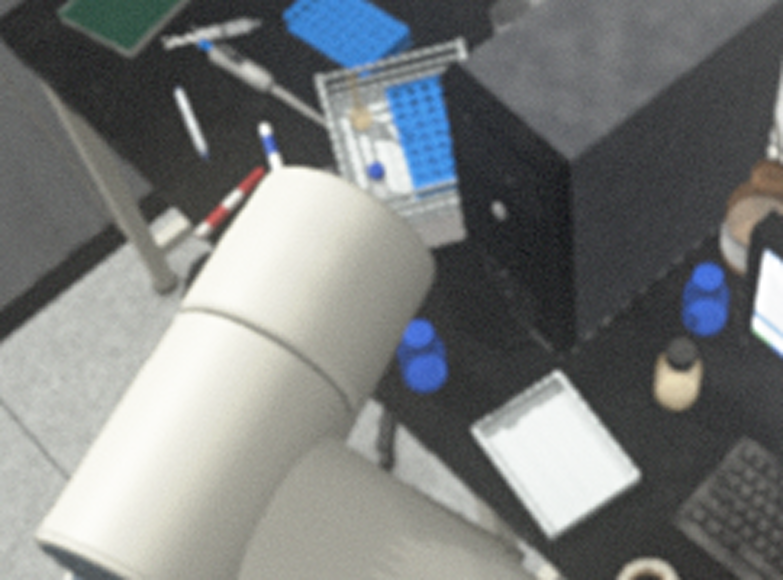

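View pics/c1.png

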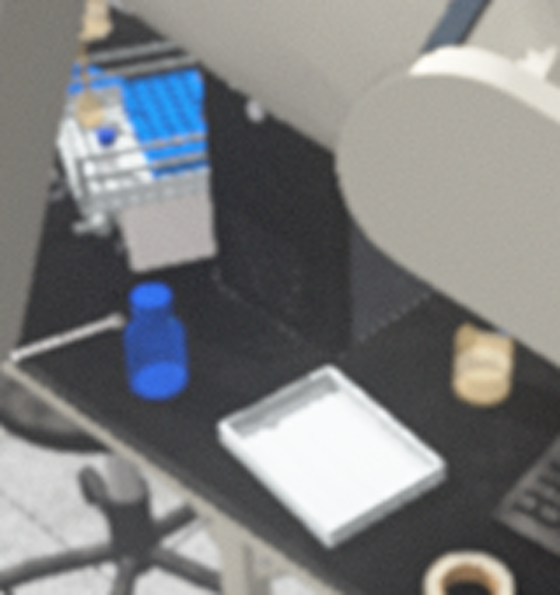

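Run:
```python
from h import *
s,d=snap('side','t.png'); s2,d2=snap('scene','t2.png')
S=lambda x,y:(80+x/2.9,110+y/2.9); C=lambda x,y:(180+x/3.5,130+y/3.5)
for n,p,z in [('rail BL',(318,75),179),('rail BR',(463,42),179),('left rail low',(345,180),179),('panel bot r',(467,240),0),('panel bot l',(430,250),0),('plat fr',(462,205),108)]:
    print('side',n,onz(s,d,*S(*p),z).round())
for n,p,z in [('pb l',(130,270),0),('pb r',(215,250),0),('pt l',(120,205),108),('pt r',(210,190),108),('railtop l',(80,160),179),('railtop r',(210,140),179),('tray1',(328,368),20),('tray2',(443,465),20),('tray3',(330,545),20),('tray4',(220,430),20)]:
    print('scene',n,onz(s2,d2,*C(*p),z).round())
```

```text
side rail BL [563. 457. 179.]
side rail BR [727. 360. 179.]
side left rail low [481. 309. 179.]
side panel bot r [589. 229.   0.]
side panel bot l [544. 253.   0.]
side plat fr [581. 217. 108.]
scene pb l [518. 287.   0.]
scene pb r [605. 243.   0.]
scene pt l [498. 262. 108.]
scene pt r [578. 212. 108.]
scene railtop l [460. 266. 179.]
scene railtop r [570. 196. 179.]
scene tray1 [524.  -2.  20.]
scene tray2 [ 494. -168.   20.]
scene tray3 [ 358. -155.   20.]
scene tray4 [394.  15.  20.]
```

```bash
python3 -m creep '[{"grip":1,"slide":[1,-0.6,-1],"spin":0.1},{"grip":1,"slide":[1,-0.6,-1],"spin":0.2},{"grip":1,"slide":[1,-0.6,-1],"spin":0.28},{"grip":1,"slide":[1,-0.6,-1],"spin":0.28},{"grip":1,"slide":[1,-0.6,-1],"spin":0.28},{"grip":1,"slide":[1,-0.6,-1],"spin":0.28},{"grip":1,"slide":[1,-0.6,-1],"spin":0.28}]'
```

```text
time: 1.0
tcp_pos: [322.5, -452.2, 555.3]
tool_rot: [0.0, 0.964, -0.264, 0.0]
ft_force: [0.4, -0.2, -0.5]
grip_width: 91.9
```

```bash
python3 -m creep '[{"grip":1,"slide":[0.2,-1,0],"spin":0},{"grip":1,"slide":[0.2,-1,0],"spin":0},{"grip":1,"slide":[0.2,-1,0],"spin":0},{"grip":1,"slide":[0.2,-1,0],"spin":0},{"grip":1,"slide":[0.2,-1,0],"spin":0}]'; python3 -m creep '[{"grip":1,"slide":[0.2,-0.45,-1],"spin":0},{"grip":1,"slide":[0.2,-0.45,-1],"spin":0},{"grip":1,"slide":[0.2,-0.45,-1],"spin":0},{"grip":1,"slide":[0.2,-0.45,-1],"spin":0},{"grip":1,"slide":[0.2,-0.45,-1],"spin":0}]'
python3 - <<'E'
from h import *
s=telemetry.state();print(s['joints'].round(3),s['tcp_pos'].round(),s['time'])
snap('side','side2.png');snap('scene','scene2.png')
E
```

```text
time: 1.5
tcp_pos: [425.2, -338.0, 554.6]
tool_rot: [0.0, 0.965, -0.262, -0.0]
ft_force: [-0.4, -0.1, -0.8]
grip_width: 91.9
time: 2.0
tcp_pos: [485.1, -295.9, 706.6]
tool_rot: [0.001, 0.965, -0.262, 0.002]
ft_force: [0.3, 0.3, -0.5]
grip_width: 91.9
[-5.500e-01  1.240e-01  1.293e+00 -1.000e-03  1.722e+00  1.550e+00] [ 485. -296.  707.] 2.0
```

View pics/scene2.png

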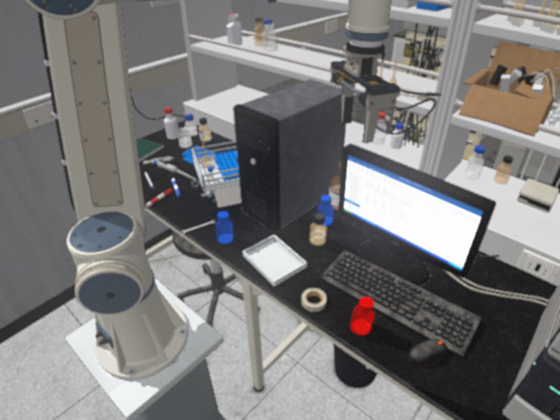

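View pics/side2.png

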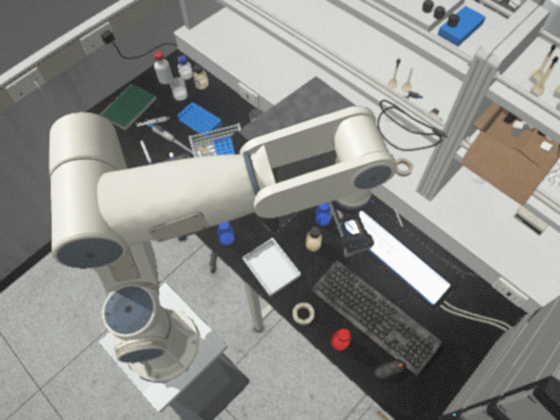

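Both views show the shaker left of the tower with nothing around the arm up here. The rows carry no tilt, so I'll test whether an out-of-reach upward target makes the tool lean outward.

```bash
python3 -m creep '[{"grip":1,"slide":[0,0,-1],"spin":0},{"grip":1,"slide":[0,0,-1],"spin":0},{"grip":1,"slide":[0,0,-1],"spin":0},{"grip":1,"slide":[0,0,-1],"spin":0}]';python3 -m creep '[{"grip":1,"slide":[0,0,-1],"spin":0},{"grip":1,"slide":[0,0,-1],"spin":0},{"grip":1,"slide":[0,0,-1],"spin":0},{"grip":1,"slide":[0,0,-1],"spin":0}]'
python3 - <<'E'
from h import *
s=telemetry.state();print(s['joints'].round(3),s['tcp_pos'].round(),s['time'])
E
```

```text
time: 2.5
tcp_pos: [483.2, -296.9, 857.9]
tool_rot: [0.001, 0.965, -0.263, 0.002]
ft_force: [-0.3, -0.2, 0.6]
grip_width: 91.7
time: 2.9
tcp_pos: [482.0, -297.5, 1008.4]
tool_rot: [0.002, 0.965, -0.263, 0.002]
ft_force: [-0.1, -0.1, 0.5]
grip_width: 92.3
[-0.555  0.404  0.236 -0.003  2.496  1.546] [ 482. -297. 1008.] 2.9
```

```bash
python3 -m creep '[{"grip":1,"slide":[0.0,0,-1],"spin":0},{"grip":1,"slide":[0.0,0,-1],"spin":0},{"grip":1,"slide":[0.0,0,-1],"spin":0},{"grip":1,"slide":[0.0,0,-1],"spin":0},{"grip":1,"slide":[0.0,0,-1],"spin":0},{"grip":1,"slide":[0.0,0,-1],"spin":0}]'
python3 - <<'E'
from h import *
s=telemetry.state();print(s['joints'].round(3),s['tcp_pos'].round(),s['time'],q2m(s['tool_rot'])[:,2].round(3))
E
```

```text
time: 3.5
tcp_pos: [414.4, -255.4, 1068.1]
tool_rot: [0.001, 0.965, -0.263, -0.001]
ft_force: [0.0, 0.3, 0.7]
grip_width: 91.8
[-0.555  0.393  0.06  -0.004  2.689  1.545] [ 414. -255. 1068.] 3.5 [-0.002 -0.001 -1.   ]
```

```bash
cat > st.py <<'E'
from h import *
s=telemetry.state();M=q2m(s['tool_rot']);print(s['joints'].round(3),s['tcp_pos'].round(),round(s['time'],2),'z',M[:,2].round(3),'y',M[:,1].round(3))
E
python3 -m creep '[{"grip":1,"slide":[-1,0,-1],"spin":0},{"grip":1,"slide":[-1,0,-1],"spin":0},{"grip":1,"slide":[-1,0,-1],"spin":0},{"grip":1,"slide":[-1,0,-1],"spin":0}]' >/dev/null; python3 st.py
python3 -m creep '[{"grip":1,"slide":[-1,0,0],"spin":0},{"grip":1,"slide":[-1,0,0],"spin":0},{"grip":1,"slide":[-1,0,0],"spin":0},{"grip":1,"slide":[-1,0,0],"spin":0}]' >/dev/null; python3 st.py
```

```text
[-0.561  0.288  0.059 -0.005  2.689  1.537] [ 341. -213. 1115.] 3.9 z [ 0.088 -0.058 -0.994] y [-0.508 -0.861  0.005]
[-5.790e-01 -9.800e-02  5.840e-01 -1.000e-03  2.545e+00  1.523e+00] [ 206. -133. 1101.] 4.3 z [ 0.093 -0.061 -0.994] y [-0.508 -0.861  0.006]
```

```bash
python3 -m creep '[{"grip":1,"slide":[-0.3,0,-1],"spin":0},{"grip":1,"slide":[-0.3,0,-1],"spin":0},{"grip":1,"slide":[-0.3,0,-1],"spin":0},{"grip":1,"slide":[-0.3,0,-1],"spin":0}]' >/dev/null; python3 st.py
```

```text
[-5.900e-01 -7.700e-02  3.810e-01  2.000e-03  2.689e+00  1.515e+00] [ 155. -102. 1147.] 4.7 z [ 0.123 -0.082 -0.989] y [-0.508 -0.861  0.008]
```

```bash
python3 -m creep '[{"grip":1,"slide":[-0.2,-0.07,-1],"spin":0},{"grip":1,"slide":[-0.2,-0.07,-1],"spin":0},{"grip":1,"slide":[-0.2,-0.07,-1],"spin":0},{"grip":1,"slide":[-0.2,-0.07,-1],"spin":0}]' >/dev/null; python3 st.py
python3 -m creep '[{"grip":1,"slide":[-0.2,-0.05,-1],"spin":0},{"grip":1,"slide":[-0.2,-0.05,-1],"spin":0},{"grip":1,"slide":[-0.2,-0.05,-1],"spin":0},{"grip":1,"slide":[-0.2,-0.05,-1],"spin":0}]' >/dev/null; python3 st.py
```

```text
[-0.532 -0.135  0.402 -0.019  2.689  1.553] [ 122.  -72. 1152.] 5.1 z [ 0.155 -0.101 -0.983] y [-0.508 -0.861  0.008]
[-0.47  -0.19   0.419 -0.046  2.689  1.588] [  88.  -47. 1155.] 5.5 z [ 0.188 -0.118 -0.975] y [-0.507 -0.862  0.007]
```

```bash
python3 -m creep '[{"grip":1,"slide":[1,0.05,-0.8],"spin":0},{"grip":1,"slide":[1,0.05,-0.8],"spin":0},{"grip":1,"slide":[1,0.05,-0.8],"spin":0},{"grip":1,"slide":[1,0.05,-0.8],"spin":0}]' >/dev/null; python3 st.py
python3 -m creep '[{"grip":1,"slide":[-0.7,0,-1],"spin":0},{"grip":1,"slide":[-0.7,0,-1],"spin":0},{"grip":1,"slide":[-0.7,0,-1],"spin":0},{"grip":1,"slide":[-0.7,0,-1],"spin":0}]' >/dev/null; python3 st.py
```

```text
[-0.541 -0.017  0.218 -0.011  2.689  1.55 ] [ 162.  -97. 1171.] 5.9 z [ 0.211 -0.132 -0.969] y [-0.507 -0.862  0.007]
[-0.548 -0.194  0.357 -0.008  2.69   1.546] [  66.  -39. 1167.] 6.3 z [ 0.242 -0.152 -0.958] y [-0.507 -0.862  0.008]
```

```bash
python3 -m creep '[{"grip":1,"slide":[0.2,0,-1],"spin":0},{"grip":1,"slide":[0.2,0,-1],"spin":0},{"grip":1,"slide":[0.2,0,-1],"spin":0}]' >/dev/null; python3 st.py
python3 -m creep '[{"grip":1,"slide":[0.2,0,-1],"spin":0},{"grip":1,"slide":[0.2,0,-1],"spin":0},{"grip":1,"slide":[0.2,0,-1],"spin":0}]' >/dev/null; python3 st.py
python3 -m creep '[{"grip":1,"slide":[0.6,0,-1],"spin":0},{"grip":1,"slide":[0.6,0,-1],"spin":0},{"grip":1,"slide":[0.6,0,-1],"spin":0}]' >/dev/null; python3 st.py
```

```text
[-0.537 -0.179  0.309 -0.016  2.689  1.549] [  64.  -38. 1175.] 6.6 z [ 0.269 -0.168 -0.948] y [-0.507 -0.862  0.009]
[-0.534 -0.173  0.27  -0.018  2.689  1.549] [  58.  -34. 1181.] 6.9 z [ 0.295 -0.184 -0.938] y [-0.507 -0.862  0.009]
[-0.509 -0.113  0.182 -0.041  2.689  1.552] [  79.  -46. 1191.] 7.2 z [ 0.319 -0.198 -0.927] y [-0.507 -0.862  0.01 ]
```

```bash
python3 -m creep '[{"grip":1,"slide":[-0.2,0,-1],"spin":0},{"grip":1,"slide":[-0.2,0,-1],"spin":0},{"grip":1,"slide":[-0.2,0,-1],"spin":0}]' >/dev/null; python3 st.py
python3 -m creep '[{"grip":1,"slide":[0.2,0,-1],"spin":0},{"grip":1,"slide":[0.2,0,-1],"spin":0},{"grip":1,"slide":[0.2,0,-1],"spin":0}]' >/dev/null; python3 st.py
python3 -m creep '[{"grip":1,"slide":[0.2,0,-1],"spin":0},{"grip":1,"slide":[0.2,0,-1],"spin":0},{"grip":1,"slide":[0.2,0,-1],"spin":0}]' >/dev/null; python3 st.py
python3 -m creep '[{"grip":1,"slide":[0.2,0,-1],"spin":0},{"grip":1,"slide":[0.2,0,-1],"spin":0},{"grip":1,"slide":[0.2,0,-1],"spin":0}]' >/dev/null; python3 st.py
```

```text
[-0.549 -0.196  0.229 -0.007  2.69   1.546] [  29.  -16. 1189.] 7.5 z [ 0.346 -0.215 -0.913] y [-0.508 -0.861  0.01 ]
[-0.551 -0.203  0.204 -0.005  2.689  1.546] [  16.   -9. 1192.] 7.8 z [ 0.371 -0.23  -0.9  ] y [-0.508 -0.861  0.011]
[-5.530e-01 -2.140e-01  1.830e-01 -2.000e-03  2.689e+00  1.546e+00] [   2.    0. 1195.] 8.1 z [ 0.395 -0.245 -0.885] y [-0.509 -0.861  0.012]
[-0.555 -0.228  0.164 -0.     2.689  1.546] [ -15.   11. 1197.] 8.4 z [ 0.42 -0.26 -0.87] y [-0.509 -0.861  0.012]
```

```bash
for i in 1; do :; done
python3 -m creep '[{"grip":1,"slide":[0.2,0,-1],"spin":0},{"grip":1,"slide":[0.2,0,-1],"spin":0},{"grip":1,"slide":[0.2,0,-1],"spin":0}]' >/dev/null
python3 -m creep '[{"grip":1,"slide":[0.1,0,-1],"spin":0},{"grip":1,"slide":[0.1,0,-1],"spin":0},{"grip":1,"slide":[0.1,0,-1],"spin":0}]' >/dev/null; python3 st.py
python3 -m creep '[{"grip":1,"slide":[0.1,0,-1],"spin":0},{"grip":1,"slide":[0.1,0,-1],"spin":0},{"grip":1,"slide":[0.1,0,-1],"spin":0}]' >/dev/null
python3 -m creep '[{"grip":1,"slide":[0.1,0,-1],"spin":0},{"grip":1,"slide":[0.1,0,-1],"spin":0},{"grip":1,"slide":[0.1,0,-1],"spin":0}]' >/dev/null; python3 st.py
```

```text
[-5.550e-01 -2.810e-01  1.500e-01  1.000e-03  2.689e+00  1.547e+00] [ -60.   39. 1196.] 9.0 z [ 0.468 -0.29  -0.835] y [-0.509 -0.86   0.013]
[-5.550e-01 -3.520e-01  1.540e-01  1.000e-03  2.689e+00  1.547e+00] [-112.   72. 1189.] 9.6 z [ 0.515 -0.319 -0.796] y [-0.51  -0.86   0.014]
```

```bash
cat > kin.py <<'E'
import numpy as np
from scipy.spatial.transform import Rotation as R
from scipy.optimize import least_squares
D=[([-1.2284,.3536,1.634,0,1.1552,-.0024],[211.2,-588,404]),([-.55,.124,1.293,-.001,1.722,1.55],[485,-296,707]),([-.555,.404,.236,-.003,2.496,1.546],[482,-297,1008]),([-.555,.393,.06,-.004,2.689,1.545],[414,-255,1068]),([-.561,.288,.059,-.005,2.689,1.537],[341,-213,1115]),([-.579,-.098,.584,-.001,2.545,1.523],[206,-133,1101]),([-.59,-.077,.381,.002,2.689,1.515],[155,-102,1147]),([-.541,-.017,.218,-.011,2.689,1.55],[162,-97,1171]),([-.549,-.196,.229,-.007,2.69,1.546],[29,-16,1189]),([-.555,-.352,.154,.001,2.689,1.547],[-112,72,1189])]
Z=lambda a:R.from_euler('z',a).as_matrix()
Y=lambda a:R.from_euler('y',a).as_matrix()
P0=[0,350,450,0,450,100]
def fk(q,p,s=(1,1)):
    r0,z0,L1,a,L2,d=p
    A=Z(q[0]);t=A@[r0,0,z0];A=A@Y(q[1]);t=t+A@[0,0,L1];A=A@Y(q[2]);t=t+A@[a,0,L2];A=A@Z(s[0]*q[3])@Y(q[4]);t=t+A@[0,0,d];return t,A@Z(s[1]*q[5])
f=least_squares(lambda p:np.concatenate([fk(q,p)[0]-x for q,x in D]),P0)
P=f.x
if __name__=='__main__':
    print(P.round(1),abs(f.fun).max())
    t,A=fk(D[-1][0],P);print(A.round(2))
E
python3 kin.py
```

```text
[-1.000e-01  2.947e+02  5.685e+02  5.840e+01  4.942e+02  1.704e+02] 1.904165130134146
[[ 0.51  0.69  0.51]
 [ 0.86 -0.4  -0.32]
 [-0.01  0.61 -0.8 ]]
```

```bash
cat > plan.py <<'E'
from kin import *
from h import telemetry,q2m
T=Z(np.pi/2)
LO=np.array([-2.63,-.92,.06,-1.3,0,-3.02]);HI=np.array([2.63,2.1,2.66,4.44,2.69,3.02])
def ik(x,M,q0,s):
    def e(q):
        t,A=fk(q,P,s);return np.r_[(t-x)/100,R.from_matrix((A@T).T@M).as_rotvec()]
    f=least_squares(e,np.clip(q0,LO+1e-6,HI-1e-6),bounds=(LO,HI));return f.x,np.abs(f.fun).max()
if __name__=='__main__':
    q=[-.47,-.19,.419,-.046,2.689,1.588]
    for sg in (1,-1): print(sg,(fk(q,P,(sg,1))[1]@T)[:,1:].round(3).tolist(),'real y -.507 -.862 .007 z .188 -.118 -.975')
    s=telemetry.state();M=q2m(s['tool_rot'])
    g=np.array([499,368,62.]);tgt=g-171*M[:,2];print('tgt',tgt.round())
    rng=np.random.default_rng(0)
    sols={}
    for i in range(40):
        q,e=ik(tgt,M,rng.uniform(LO,HI),(1,1))
        if e<1e-3: sols[tuple(q.round(2))]=1
    print(list(sols))
E
python3 plan.py
```

```text
1 [[-0.507, 0.188], [-0.862, -0.118], [0.007, -0.975]] real y -.507 -.862 .007 z .188 -.118 -.975
-1 [[-0.428, 0.206], [-0.904, -0.082], [-0.014, -0.975]] real y -.507 -.862 .007 z .188 -.118 -.975
tgt [411. 422. 198.]
[(np.float64(0.98), np.float64(0.6), np.float64(1.89), np.float64(-0.92), np.float64(0.87), np.float64(-2.51))]
```

```bash
cat > trk.py <<'E'
from plan import *
s=telemetry.state();M=q2m(s['tool_rot']);q=s['joints']
M2=M@Z(-np.pi)
W=[s['tcp_pos'],[150,150,900],[300,350,600],[334,470,318],[411,422,198],[420,330,198]]
# first rotate in place -180 along first leg
for k in range(len(W)-1):
    for t in np.linspace(0,1,13)[1:]:
        x=np.array(W[k])*(1-t)+np.array(W[k+1])*t
        Mk=M@Z(-np.pi*t) if k==0 else M2
        q,e=ik(x,Mk,q,(1,1))
        if e>1e-3: print('bad',k,t,e)
    print(W[k+1],q.round(2))
E
python3 trk.py
```

```text
bad 0 0.9166666666666666 0.035466635949339555
bad 0 1.0 0.11949218415188347
[150, 150, 900] [-1.93 -0.92  1.37  0.95  2.46 -2.18]
bad 1 0.08333333333333333 0.26153265341816223
bad 1 0.16666666666666666 0.4573186614978067
bad 1 0.25 0.6815610052625175
bad 1 0.3333333333333333 0.9034511951342097
bad 1 0.41666666666666663 1.1198243056039348
bad 1 0.5 1.3255969000083336
bad 1 0.5833333333333333 1.5112048071867343
bad 1 0.6666666666666666 1.6554310982683773
bad 1 0.75 1.701834862345778
bad 1 0.8333333333333333 2.0300175504917406
[300, 350, 600] [ 1.09 -0.04  1.75 -0.65  1.5   0.12]
[334, 470, 318] [ 1.13  0.43  1.83 -0.74  1.1   0.51]
[411, 422, 198] [ 0.97  0.6   1.89 -0.92  0.86  0.63]
[420, 330, 198] [ 0.86  0.54  2.04 -1.05  0.76  0.67]
```

```bash
sed -i "s/^W=.*/W=[s['tcp_pos'],[40,-25,1150],[250,-155,1000],[350,0,750],[370,250,650],[334,470,318],[411,422,198]]/; s/if k==0 else M2/if k==2 else (M if k<2 else M2)/" trk.py; sed -i 's/Z(-np.pi\*t)/Z(-np.pi*t)/' trk.py; python3 trk.py
```

```text
[40, -25, 1150] [-0.55 -0.41  0.63 -0.    2.26  1.55]
[250, -155, 1000] [-0.56 -0.36  1.14  0.    1.71  1.55]
[350, 0, 750] [ 0.2  -0.41  1.72 -0.44  1.35 -0.84]
[370, 250, 650] [ 0.82 -0.14  1.74 -0.64  1.43 -0.16]
[334, 470, 318] [ 1.13  0.43  1.83 -0.74  1.1   0.51]
[411, 422, 198] [ 0.97  0.6   1.89 -0.92  0.86  0.63]
```

```bash
cat > go.py <<'E'
import sys
from h import *
s=telemetry.state();M=q2m(s['tool_rot']);t=np.array([float(a) for a in sys.argv[1:4]])
print(s['tcp_pos'].round(1),'slide',(M.T@(t-s['tcp_pos'])/150).round(3))
E
python3 go.py 40 -25 1150; python3 go.py 250 -155 1000
```

```text
[-112.5   71.6 1188.7] slide [0.801 0.032 0.934]
[-112.5   71.6 1188.7] slide [1.505 0.048 2.727]
```

```bash
python3 -m creep '[{"grip":1,"slide":[0.8,0.03,0.93],"spin":0},{"grip":1,"slide":[0.8,0.03,0.93],"spin":0},{"grip":1,"slide":[0.8,0.03,0.93],"spin":0},{"grip":1,"slide":[0.8,0.03,0.93],"spin":0},{"grip":1,"slide":[0.8,0.03,0.93],"spin":0}]' >/dev/null; python3 st.py
python3 -m creep '[{"grip":1,"slide":[0.7,0.02,1],"spin":0},{"grip":1,"slide":[0.7,0.02,1],"spin":0},{"grip":1,"slide":[0.7,0.02,1],"spin":0},{"grip":1,"slide":[0.7,0.02,1],"spin":0},{"grip":1,"slide":[0.7,0.02,1],"spin":0}]' >/dev/null; python3 st.py; python3 go.py 350 0 750
```

```text
[-0.527 -0.399  0.638 -0.021  2.262  1.555] [  46.  -28. 1148.] 10.1 z [ 0.508 -0.315 -0.802] y [-0.51  -0.86   0.015]
[-0.567 -0.317  0.868  0.009  1.955  1.539] [ 198. -122. 1088.] 10.6 z [ 0.505 -0.311 -0.805] y [-0.508 -0.861  0.014]
[ 197.7 -122.3 1087.8] slide [-0.954 -1.251  2.072]
```

```bash
python3 -m creep '[{"grip":1,"slide":[-0.1,-0.1,0.25],"spin":-0.05},{"grip":1,"slide":[-0.2,-0.2,0.5],"spin":-0.1},{"grip":1,"slide":[-0.3,-0.3,0.75],"spin":-0.15},{"grip":1,"slide":[-0.4,-0.4,1],"spin":-0.2},{"grip":1,"slide":[-0.5,-0.5,1],"spin":-0.25},{"grip":1,"slide":[-0.5,-0.6,1],"spin":-0.3},{"grip":1,"slide":[-0.5,-0.6,1],"spin":-0.35},{"grip":1,"slide":[-0.5,-0.6,1],"spin":-0.4},{"grip":1,"slide":[-0.5,-0.6,1],"spin":-0.45},{"grip":1,"slide":[-0.5,-0.6,1],"spin":-0.5},{"grip":1,"slide":[-0.5,-0.6,1],"spin":-0.5}]' >/dev/null; python3 st.py; python3 go.py 350 0 750
```

```text
[-0.056 -0.451  1.372 -0.287  1.644  0.36 ] [266. -61. 921.] 11.7 z [ 0.504 -0.311 -0.806] y [ 0.701 -0.397  0.592]
[266.3 -61.3 921.3] slide [ 0.654 -0.448  1.075]
```

```bash
python3 -m creep '[{"grip":1,"slide":[0.15,-0.1,0.25],"spin":-0.05},{"grip":1,"slide":[0.3,-0.2,0.5],"spin":-0.1},{"grip":1,"slide":[0.45,-0.3,0.75],"spin":-0.15},{"grip":1,"slide":[0.6,-0.4,1],"spin":-0.2},{"grip":1,"slide":[0.65,-0.45,1],"spin":-0.25},{"grip":1,"slide":[0.65,-0.45,1],"spin":-0.3},{"grip":1,"slide":[0.65,-0.45,1],"spin":-0.35},{"grip":1,"slide":[0.65,-0.45,1],"spin":-0.4},{"grip":1,"slide":[0.65,-0.45,1],"spin":-0.45},{"grip":1,"slide":[0.65,-0.45,1],"spin":-0.5},{"grip":1,"slide":[0.65,-0.45,1],"spin":-0.5}]' >/dev/null; python3 st.py; python3 go.py 365 250 650
```

```text
[ 0.207 -0.411  1.702 -0.428  1.38  -0.867] [343.   3. 759.] 12.8 z [ 0.504 -0.311 -0.806] y [ 0.501  0.865 -0.021]
[343.5   3.  758.9] slide [0.975 1.512 0.145]
```

```bash
python3 -m creep '[{"grip":1,"slide":[0.3,0.33,0],"spin":0},{"grip":1,"slide":[0.5,0.66,0],"spin":0},{"grip":1,"slide":[0.7,1,0.1],"spin":0},{"grip":1,"slide":[0.7,1,0.1],"spin":0},{"grip":1,"slide":[0.7,1,0.1],"spin":0},{"grip":1,"slide":[0.7,1,0.1],"spin":0}]' >/dev/null; python3 st.py; python3 go.py 310 440 480
```

```text
[ 0.691 -0.266  1.768 -0.601  1.437 -0.344] [352. 170. 681.] 13.4 z [ 0.503 -0.311 -0.806] y [ 0.499  0.866 -0.023]
[352.1 169.9 681.2] slide [1.696 1.45  0.38 ]
```

```bash
python3 -m creep '[{"grip":1,"slide":[0.25,0.22,0],"spin":0},{"grip":1,"slide":[0.5,0.45,0],"spin":0},{"grip":1,"slide":[0.75,0.66,0.1],"spin":0},{"grip":1,"slide":[1,0.88,0.1],"spin":0},{"grip":1,"slide":[1,0.88,0.1],"spin":0},{"grip":1,"slide":[1,0.88,0.1],"spin":0}]' >/dev/null; python3 st.py
python3 -c "
from h import *
snap('wrist','w3.png');snap('side','side3.png');snap('scene','scene3.png')"; python3 go.py 310 450 440
```

```text
[ 1.026 -0.034  1.788 -0.641  1.43   0.078] [320. 338. 578.] 14.0 z [ 0.503 -0.312 -0.806] y [ 0.499  0.866 -0.023]
[320.3 336.8 579.2] slide [0.894 0.637 0.479]
```

View pics/w3.png

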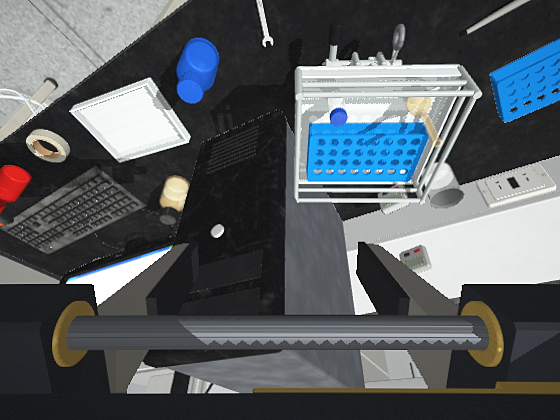

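View pics/side3.png

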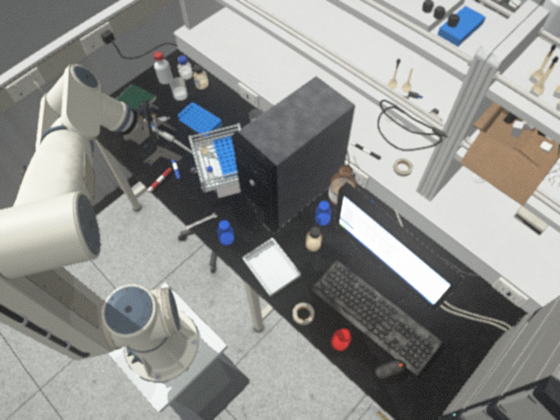

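View pics/scene3.png

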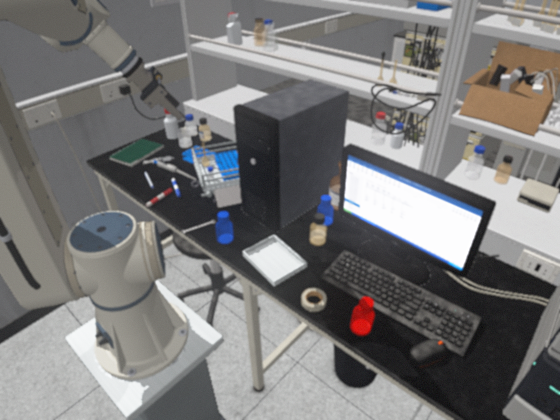

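The wrist view shows the shaker front at the top of the image. The knob is at about (334,45) and the clip loop at about (398,40), and the railing lies parallel to the image axes. I'll move closer.

```bash
python3 -m creep '[{"grip":1,"slide":[0.25,0.15,0.1],"spin":0},{"grip":1,"slide":[0.5,0.3,0.2],"spin":0},{"grip":1,"slide":[0.75,0.45,0.35],"spin":0},{"grip":1,"slide":[0.95,0.55,0.5],"spin":0},{"grip":1,"slide":[0.95,0.55,0.5],"spin":0},{"grip":1,"slide":[0.95,0.55,0.5],"spin":0},{"grip":1,"slide":[0.95,0.55,0.5],"spin":0}]' >/dev/null; python3 st.py
python3 - <<'E'
from h import *
import pickle
s,d=snap('wrist','w4.png');pickle.dump((s,d),open('w4.pkl','wb'))
E
```

```text
[ 1.157  0.219  1.823 -0.661  1.271  0.365] [300. 440. 435.] 14.85 z [ 0.505 -0.309 -0.806] y [ 0.502  0.865 -0.017]
```

View pics/w4.png

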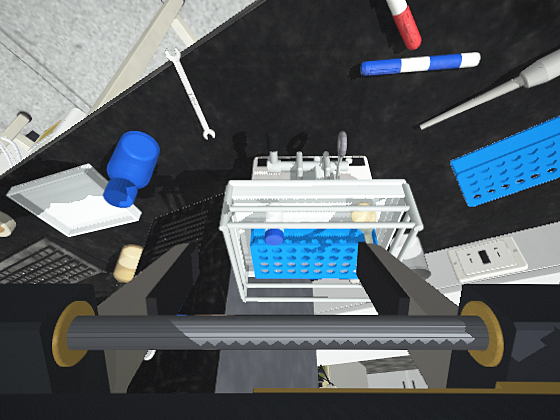

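```bash
python3 -c "
import cv2
im=cv2.imread('pics/w4.png');cv2.imwrite('pics/w4z.png',cv2.resize(im[110:230,220:420],None,fx=4,fy=4,interpolation=2))"
```

```text
(no output)
```

View pics/w4z.png

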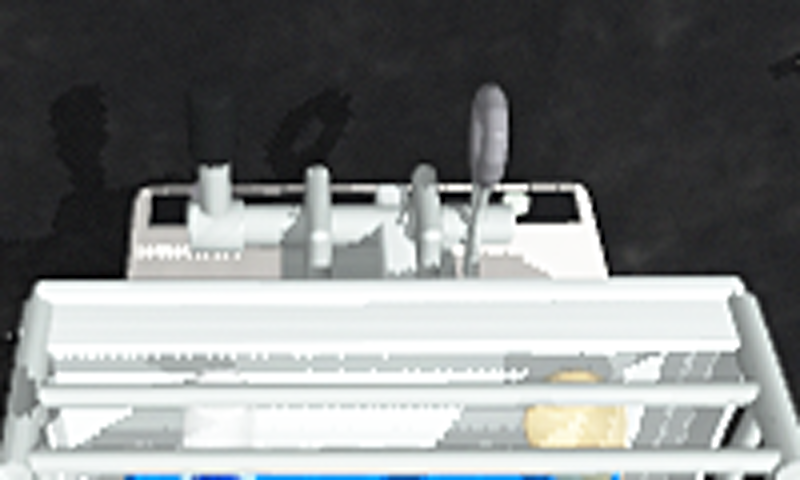

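Run:
```python
from h import *
import pickle
s,d=pickle.load(open('w4.pkl','rb'))
Zm=lambda x,y:(220+x/4,110+y/4)
L=onz(s,d,*Zm(489,135),62);K=onz(s,d,*Zm(212,127),60)
bl=onz(s,d,*Zm(243,226),60);br=onz(s,d,*Zm(510,224),60)
p1=onz(s,d,*Zm(40,285),179);p2=onz(s,d,*Zm(740,285),179)
for n,v in dict(L=L,K=K,bl=bl,br=br,p1=p1,p2=p2).items(): print(n,v.round(1))
for a,b in ((bl,br),(p1,p2),(K,L)): v=b-a; print(np.degrees(np.arctan2(v[1],v[0])),np.linalg.norm(v))
M=q2m(s['tool_rot']);print('tool y bearing',np.degrees(np.arctan2(M[1,1],M[0,1])), 'z bearing',np.degrees(np.arctan2(M[1,2],M[0,2])))
for g in (L,K):
    print('slide to grasp',M.T@(g-171*M[:,2]-s['tcp_pos']))
```

```text
L [510.9 403.2  62. ]
K [467.5 329.3  60. ]
bl [507.8 317.3  60. ]
br [550.6 395.5  60. ]
p1 [407.9 324.1 179. ]
p2 [482.6 457.9 179. ]
61.29207886642129 89.08909234640822
60.814906822843724 153.2301322220829
59.5841390687394 85.72721784867193
tool y bearing 59.86991045248003 z bearing -31.460069016395785
slide to grasp [ 58.22730182  80.12879501 247.81958251]
slide to grasp [ 60.62112259  -5.52744587 250.35609591]
```

```bash
python3 -m creep '[{"grip":0.4,"slide":[0.1,0.15,0.3],"spin":0},{"grip":0.4,"slide":[0.2,0.3,0.55],"spin":0},{"grip":0.4,"slide":[0.35,0.45,0.8],"spin":0},{"grip":0.4,"slide":[0.37,0.53,1],"spin":0},{"grip":0.4,"slide":[0.37,0.53,1],"spin":0},{"grip":0.4,"slide":[0.37,0.53,1],"spin":0},{"grip":0.4,"slide":[0.37,0.53,1],"spin":0}]' ; python3 st.py
python3 - <<'E'
from h import *
import pickle
s,d=snap('wrist','w5.png');pickle.dump((s,d),open('w5.pkl','wb'))
E
```

```text
time: 15.6
tcp_pos: [376.6, 484.9, 282.8]
tool_rot: [0.299, 0.245, 0.918, -0.087]
ft_force: [0.8, 0.3, 0.6]
grip_width: 38.1
[ 1.072  0.511  1.781 -0.759  1.034  0.486] [377. 485. 283.] 15.6 z [ 0.507 -0.307 -0.806] y [ 0.502  0.865 -0.013]
```

View pics/w5.png

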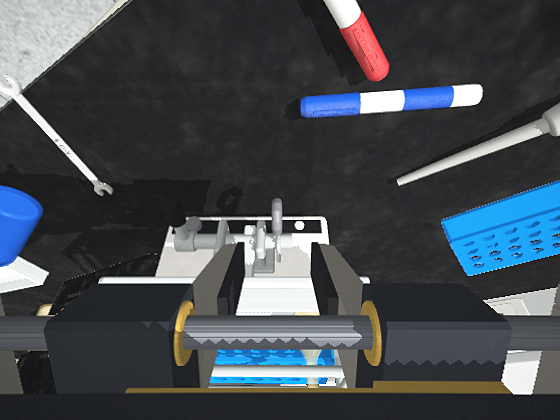

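Run:
```python
from h import *
import pickle
im=cv2.imread('pics/w5.png');cv2.imwrite('pics/w5z.png',cv2.resize(im[180:290,150:350],None,fx=4,fy=4,interpolation=2))
```

```text
(no output)
```

View pics/w5z.png

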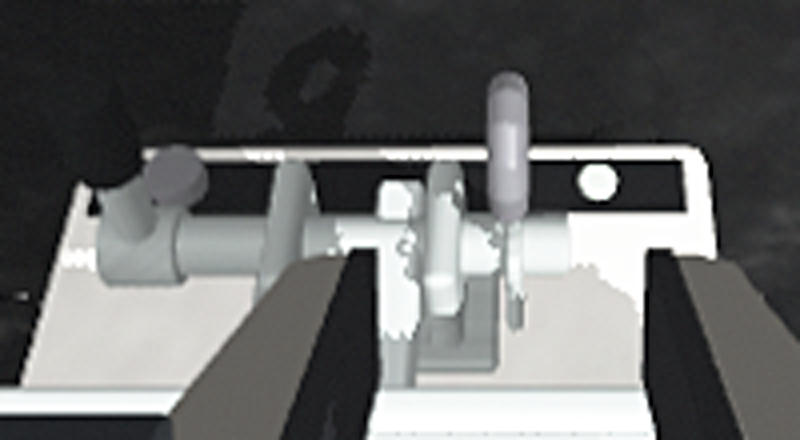

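Run:
```python
from h import *
import pickle
a=pickle.load(open('w4.pkl','rb'));s,d=b=pickle.load(open('w5.pkl','rb'))
r1=ray(*a,220+489/4,110+135/4);r2=ray(*b,150+508/4,180+145/4)
X,e=tri([r1,r2]);print(X.round(1),np.round(e,1)); L=onz(*b,150+508/4,180+145/4,62);print(L.round(1))
M=q2m(s['tool_rot']);print('slide mm',M.T@(L-171*M[:,2]-s['tcp_pos']),M.T@(X-171*M[:,2]-s['tcp_pos']),'tool z of shaker -x',M.T@[-.87,.49,0])
p=proj(s,d,[s['tcp_pos']+171*M[:,2]]);print('grasp px',p)
```

```text
[511.8 402.8  60.5] [0.2 0.2]
[509.9 403.7  62. ]
slide mm [ 5.02972753 -0.28215788 99.3167777 ] [  4.20890496  -0.10708436 101.7758434 ] tool z of shaker -x [ 0.80471019 -0.01322413 -0.59098785]
grasp px [[277.16306619 274.66277749]]
```

```bash
python3 -m creep '[{"grip":0.4,"slide":[0.05,0,0.2],"spin":0},{"grip":0.4,"slide":[0.05,0,0.4],"spin":0},{"grip":0.4,"slide":[0.05,0,0.55],"spin":0},{"grip":0.4,"slide":[0.05,0,0.65],"spin":0},{"grip":0.4,"slide":[0.05,0,0.65],"spin":0},{"grip":0.4,"slide":[0.05,0,0.65],"spin":0}]' ; python3 st.py
python3 - <<'E'
from h import *
snap('wrist','w6.png')
im=cv2.imread('pics/w6.png');cv2.imwrite('pics/w6z.png',cv2.resize(im[180:330,150:410],None,fx=3,fy=3,interpolation=2))
E
```

```text
time: 16.25
tcp_pos: [420.6, 458.5, 200.9]
tool_rot: [0.299, 0.245, 0.918, -0.087]
ft_force: [-0.2, 0.3, 0.2]
grip_width: 36.9
[ 0.988  0.632  1.807 -0.867  0.888  0.568] [421. 459. 201.] 16.25 z [ 0.507 -0.306 -0.806] y [ 0.502  0.865 -0.012]
```

View pics/w6z.png

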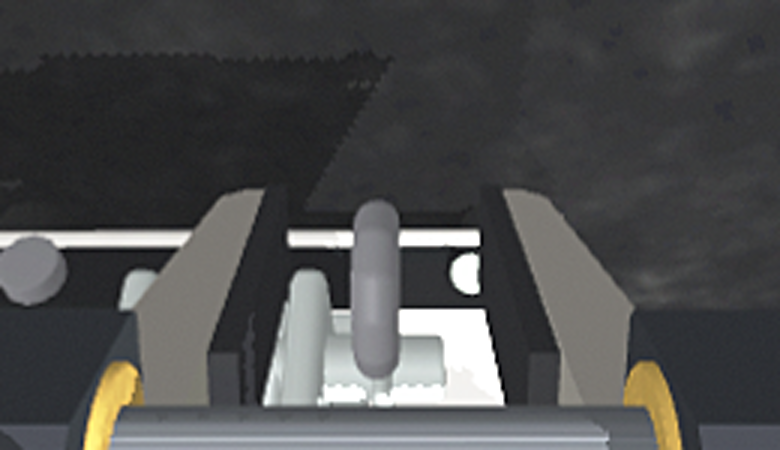

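The loop is centred between the pads, so I'll close at 60 N.

```bash
python3 -m creep '[{"grip":0,"slide":[0,0,0],"spin":0},{"grip":0,"slide":[0,0,0],"spin":0},{"grip":0,"slide":[0,0,0],"spin":0},{"grip":0,"slide":[0,0,0],"spin":0},{"grip":0,"slide":[0,0,0],"spin":0}]' 60; python3 st.py
python3 - <<'E'
from h import *
snap('wrist','w7.png')
im=cv2.imread('pics/w7.png');cv2.imwrite('pics/w7z.png',cv2.resize(im[180:330,150:410],None,fx=3,fy=3,interpolation=2))
E
```

```text
time: 16.8
tcp_pos: [420.3, 458.8, 201.2]
tool_rot: [0.299, 0.245, 0.918, -0.086]
ft_force: [-1.8, 0.5, 2.8]
grip_width: 7.2
[ 0.988  0.631  1.807 -0.867  0.889  0.568] [420. 459. 201.] 16.8 z [ 0.508 -0.305 -0.806] y [ 0.502  0.865 -0.012]
```

View pics/w7z.png

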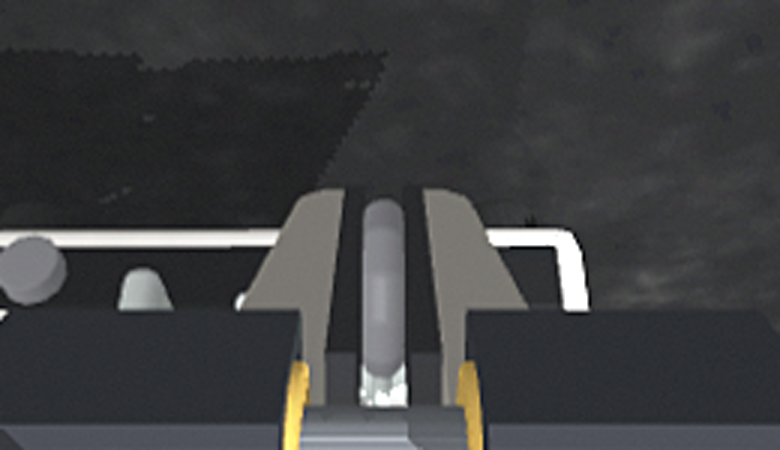

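```bash
python3 -m creep '[{"grip":0,"slide":[0.027,0,-0.02],"spin":0},{"grip":0,"slide":[0.054,-0.001,-0.04],"spin":0},{"grip":0,"slide":[0.08,-0.001,-0.06],"spin":0},{"grip":0,"slide":[0.107,-0.002,-0.079],"spin":0},{"grip":0,"slide":[0.134,-0.002,-0.098],"spin":0},{"grip":0,"slide":[0.16,-0.003,-0.118],"spin":0},{"grip":0,"slide":[0.188,-0.003,-0.138],"spin":0},{"grip":0,"slide":[0.24,-0.004,-0.177],"spin":0},{"grip":0,"slide":[0.322,-0.005,-0.236],"spin":0},{"grip":0,"slide":[0.322,-0.005,-0.236],"spin":0},{"grip":0,"slide":[0.322,-0.005,-0.236],"spin":0}]' 60; python3 st.py
python3 - <<'E'
from h import *
import pickle
s,d=snap('wrist','w8.png');pickle.dump((s,d),open('w8.pkl','wb'));snap('scene','sc8.png')
E
```

```text
time: 17.95
tcp_pos: [367.6, 488.7, 201.2]
tool_rot: [0.3, 0.244, 0.918, -0.086]
ft_force: [-0.4, 0.2, -0.7]
grip_width: 6.8
[ 1.088  0.63   1.81  -0.825  0.935  0.623] [368. 489. 201.] 17.95 z [ 0.508 -0.305 -0.806] y [ 0.501  0.866 -0.012]
```

View pics/w8.png

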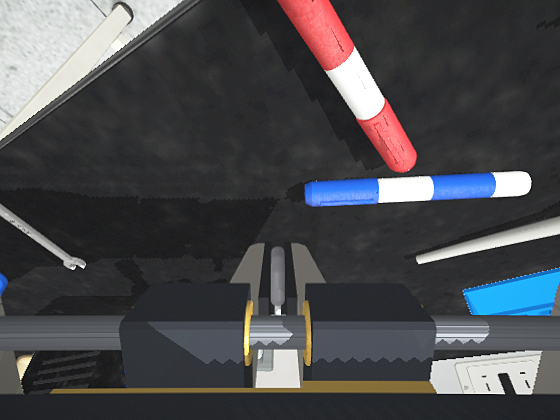

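The clip is out and still held (6.8 mm opening), and the wrist force is near zero. Next I'll measure the tray, the brown bottle and the blue bottle from the fixed cameras.

Run:
```python
from h import *
for n in ('scene','side'):
    s,d=snap(n,n+'9.png')
    hsv=cv2.cvtColor(d['img'],cv2.COLOR_RGB2HSV)
    box={'scene':(235,230,310,290),'side':(238,232,305,298)}[n]
    m=np.zeros(hsv.shape[:2],np.uint8);x0,y0,x1,y1=box
    m[y0:y1,x0:x1]=(hsv[y0:y1,x0:x1,2]>100)*255
    m=cv2.morphologyEx(m,cv2.MORPH_OPEN,np.ones((3,3)))
    k,l,st,c=cv2.connectedComponentsWithStats(m);i=1+st[1:,4].argmax()
    cn=cv2.findContours((l==i).astype(np.uint8),0,1)[0][0]
    P=np.array([onz(s,d,*p[0],20)[:2] for p in cn],np.float32)
    print(n,st[i],cv2.minAreaRect(P))
    b=cv2.inRange(hsv,(110,150,50),(130,255,255));k,l,st,c=cv2.connectedComponentsWithStats(b)
    for j in range(1,k):
        if st[j,4]>100: print('blue',c[j].round(),st[j],onz(s,d,*c[j],50).round())
    bx={'scene':(318,235),'side':(314,240)}[n];print('brown',onz(s,d,*bx,54).round())
```

```text
scene [ 243  235   64   51 1862] ((444.67303466796875, -74.51632690429688), (189.8900909423828, 143.15907287597656), 79.15080261230469)
blue [326. 209.] [318 195  15  31 292] [725. -72.  50.]
blue [224. 228.] [215 210  19  34 480] [417. 127.  50.]
blue [407. 242.] [357 216  90  48 127] [ 756. -376.   50.]
brown [ 591. -137.   54.]
side [ 243  238   58   58 1895] ((448.84539794921875, -72.87549591064453), (181.32545471191406, 140.4281463623047), 79.24122619628906)
blue [323. 217.] [316 211  14  14 141] [704. -87.  50.]
blue [225. 233.] [218 220  16  25 297] [417. 124.  50.]
brown [ 613. -125.   54.]
```

Run:
```python
from plan import *
s=telemetry.state();M=q2m(s['tool_rot']);q=s['joints']
W=[s['tcp_pos'],[330,470,380],[310,250,390],[338,-15,370],[338,-15,172]]
for k in range(len(W)-1):
    for t in np.linspace(0,1,13)[1:]:
        q,e=ik(np.array(W[k])*(1-t)+np.array(W[k+1])*t,M,q,(1,1))
        if e>1e-3: print('bad',k,t,e)
    print(W[k+1],q.round(2))
```

```text
[330, 470, 380] [ 1.13  0.34  1.79 -0.69  1.18  0.41]
[310, 250, 390] [ 0.93  0.02  2.18 -0.76  1.03  0.32]
[338, -15, 370] [ 0.15 -0.18  2.41 -0.8   0.55 -0.28]
bad 3 0.41666666666666663 0.010561114980014434
bad 3 0.5 0.049804943053423006
bad 3 0.5833333333333333 0.08854829041160955
bad 3 0.6666666666666666 0.12657868541227543
bad 3 0.75 0.16368698863503733
bad 3 0.8333333333333333 0.19967333961982586
bad 3 0.9166666666666666 0.2343463503436549
bad 3 1.0 0.26753136409967143
[338, -15, 172] [ 0.12  0.37  2.46 -1.3   0.33  0.36]
```

Run:
```python
from plan import *
s=telemetry.state();M=q2m(s['tool_rot'])
q0=np.array([.15,-.1,2.3,-1,.6,0])
for z in (35,60,90):
  for x in (420,440,460,480):
    for y in (-20,-50,-80,-110):
        t=np.array([x,y,z])-171*M[:,2];q,e=ik(t,M,q0,(1,1))
        print(z,x,y,round(e,3),q.round(2) if e<.01 else '')
```

```text
35 420 -20 0.21 
35 420 -50 0.249 
35 420 -80 0.282 
35 420 -110 0.305 
35 440 -20 0.204 
35 440 -50 0.239 
35 440 -80 0.268 
35 440 -110 0.289 
35 460 -20 0.196 
35 460 -50 0.228 
35 460 -80 0.254 
35 460 -110 0.273 
35 480 -20 0.188 
35 480 -50 0.216 
35 480 -80 0.24 
35 480 -110 0.256 
60 420 -20 0.167 
60 420 -50 0.2 
60 420 -80 0.228 
60 420 -110 0.248 
60 440 -20 0.162 
60 440 -50 0.192 
60 440 -80 0.217 
60 440 -110 0.234 
60 460 -20 0.155 
60 460 -50 0.183 
60 460 -80 0.205 
60 460 -110 0.221 
60 480 -20 0.147 
60 480 -50 0.172 
60 480 -80 0.193 
60 480 -110 0.207 
90 420 -20 0.11 
90 420 -50 0.137 
90 420 -80 0.16 
90 420 -110 0.176 
90 440 -20 0.106 
90 440 -50 0.132 
90 440 -80 0.152 
90 440 -110 0.166 
90 460 -20 0.101 
90 460 -50 0.124 
90 460 -80 0.143 
90 460 -110 0.156 
90 480 -20 0.095 
90 480 -50 0.116 
90 480 -80 0.134 
90 480 -110 0.146
```

Run:
```python
from plan import *
s=telemetry.state();M=q2m(s['tool_rot'])
q0=np.array([.15,-.1,2.3,-1,.6,0])
for z,x,y in ((35,440,-60),(45,440,-40),(45,470,-30),(60,450,-50),(45,480,-60)):
    t=np.array([x,y,z])-171*M[:,2]
    for w in (1,.1):
        def e(q):
            p,A=fk(q,P);A=A@T;g=p+171*A[:,2]
            return np.r_[(g-[x,y,z])/20,w*R.from_matrix(A.T@M).as_rotvec()]
        f=least_squares(e,q0,bounds=(LO,HI));p,A=fk(f.x,P);A=A@T
        print((z,x,y),w,f.x.round(2),'z',A[:,2].round(3),'tilt',np.degrees(np.arccos(-A[2,2])).round(1),'bear',np.degrees(np.arctan2(A[1,2],A[0,2])).round(1),'y',A[:,1].round(2),np.degrees(np.linalg.norm(R.from_matrix(A.T@M).as_rotvec())).round(1))
```

```text
(35, 440, -60) 1 [ 0.12  0.37  2.38 -1.3   0.35  0.34] z [ 0.306 -0.293 -0.906] tilt 25.1 bear -43.8 y [ 0.54  0.84 -0.09] 12.9
(35, 440, -60) 0.1 [ 0.12  0.37  2.38 -1.3   0.35  0.34] z [ 0.306 -0.293 -0.906] tilt 25.1 bear -43.8 y [ 0.54  0.84 -0.09] 13.0
(45, 440, -40) 1 [ 0.2   0.35  2.39 -1.3   0.39  0.4 ] z [ 0.33  -0.308 -0.892] tilt 26.8 bear -43.0 y [ 0.54  0.84 -0.09] 11.3
(45, 440, -40) 0.1 [ 0.2   0.35  2.39 -1.3   0.39  0.4 ] z [ 0.33  -0.308 -0.892] tilt 26.8 bear -43.0 y [ 0.54  0.84 -0.09] 11.3
(45, 470, -30) 1 [ 0.21  0.38  2.34 -1.3   0.4   0.41] z [ 0.351 -0.31  -0.884] tilt 27.9 bear -41.5 y [ 0.54  0.84 -0.08] 10.1
(45, 470, -30) 0.1 [ 0.21  0.38  2.34 -1.3   0.4   0.41] z [ 0.35  -0.31  -0.884] tilt 27.9 bear -41.5 y [ 0.54  0.84 -0.08] 10.1
(60, 450, -50) 1 [ 0.16  0.32  2.39 -1.3   0.37  0.35] z [ 0.356 -0.299 -0.885] tilt 27.7 bear -40.0 y [ 0.53  0.84 -0.07] 9.8
(60, 450, -50) 0.1 [ 0.16  0.32  2.39 -1.3   0.37  0.35] z [ 0.356 -0.299 -0.885] tilt 27.7 bear -40.0 y [ 0.53  0.84 -0.07] 9.8
(45, 480, -60) 1 [ 0.11  0.38  2.33 -1.3   0.35  0.31] z [ 0.345 -0.292 -0.892] tilt 26.9 bear -40.2 y [ 0.53  0.84 -0.07] 10.6
(45, 480, -60) 0.1 [ 0.11  0.38  2.33 -1.3   0.35  0.31] z [ 0.345 -0.292 -0.892] tilt 26.9 bear -40.3 y [ 0.53  0.84 -0.07] 10.6
```

```bash
python3 go.py 335 475 370; python3 go.py 310 330 390
```

```text
[368.4 488.  201.1] slide [-0.546 -0.2   -0.993]
[368.4 488.  201.1] slide [-0.893 -1.121 -0.89 ]
```

```bash
python3 -m creep '[{"grip":0,"slide":[-0.18,-0.05,-0.25],"spin":0},{"grip":0,"slide":[-0.36,-0.12,-0.5],"spin":0},{"grip":0,"slide":[-0.5,-0.2,-0.75],"spin":0},{"grip":0,"slide":[-0.6,-0.4,-1],"spin":0},{"grip":0,"slide":[-0.7,-0.7,-1],"spin":0},{"grip":0,"slide":[-0.8,-1,-0.95],"spin":0},{"grip":0,"slide":[-0.85,-1,-0.95],"spin":0}]'; python3 st.py;  python3 go.py 320 180 390;  python3 go.py 345 0 340
```

```text
time: 18.85
tcp_pos: [308.2, 345.9, 392.8]
tool_rot: [0.299, 0.246, 0.918, -0.089]
ft_force: [-0.3, -0.0, 0.1]
grip_width: 6.9
[ 1.058  0.143  2.027 -0.718  1.119  0.383] [308. 346. 393.] 18.85 z [ 0.505 -0.31  -0.805] y [ 0.504  0.864 -0.016]
[308.2 345.9 392.8] slide [-0.484 -0.915  0.397]
[308.2 345.9 392.8] slide [-0.881 -1.862  1.122]
```

```bash
python3 -m creep '[{"grip":0,"slide":[-0.15,-0.3,0.13],"spin":0},{"grip":0,"slide":[-0.3,-0.6,0.26],"spin":0},{"grip":0,"slide":[-0.48,-0.92,0.4],"spin":0},{"grip":0,"slide":[-0.48,-0.92,0.4],"spin":0},{"grip":0,"slide":[-0.48,-0.92,0.4],"spin":0}]'; python3 st.py;  python3 go.py 345 0 340
```

```text
time: 19.35
tcp_pos: [319.3, 177.1, 389.3]
tool_rot: [0.299, 0.247, 0.917, -0.089]
ft_force: [-0.5, 0.2, -0.4]
grip_width: 7.3
[ 0.772 -0.071  2.262 -0.788  0.946  0.204] [319. 177. 389.] 19.35 z [ 0.504 -0.312 -0.805] y [ 0.507  0.862 -0.016]
[319.3 177.1 389.3] slide [-0.398 -0.925  0.72 ]
```

```bash
python3 -m creep '[{"grip":0,"slide":[-0.13,-0.3,0.13],"spin":0},{"grip":0,"slide":[-0.26,-0.6,0.3],"spin":0},{"grip":0,"slide":[-0.4,-0.93,0.6],"spin":0},{"grip":0,"slide":[-0.4,-0.93,0.72],"spin":0},{"grip":0,"slide":[-0.4,-0.93,0.72],"spin":0},{"grip":0,"slide":[-0.4,-0.93,0.72],"spin":0}]'; python3 st.py
python3 - <<'E'
from h import *
s=telemetry.state();M=q2m(s['tool_rot']);g=s['tcp_pos']+171*M[:,2];print('grasp',g.round(),'slide to 440 -60 45',(M.T@(np.array([440,-60,45])-g)/150).round(3))
snap('scene','sc10.png')
E
```

```text
time: 19.95
tcp_pos: [345.7, -1.6, 340.0]
tool_rot: [0.298, 0.249, 0.917, -0.09]
ft_force: [-0.0, 0.7, -0.5]
grip_width: 6.8
[ 0.19  -0.091  2.423 -0.957  0.515 -0.067] [346.  -2. 340.] 19.95 z [ 0.502 -0.314 -0.806] y [ 0.511  0.86  -0.016]
grasp [432. -55. 202.] slide to 440 -60 45 [0.568 0.018 0.883]
```

View pics/sc10.png

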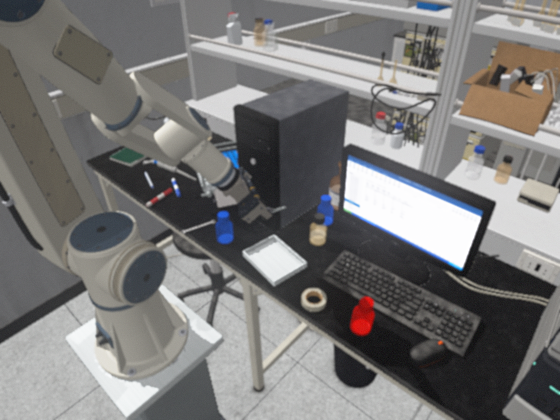

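```bash
cat > g.py <<'E'
import sys
from h import *
s=telemetry.state();M=q2m(s['tool_rot']);g=s['tcp_pos']+171*M[:,2];t=np.array([float(a) for a in sys.argv[1:4]])
print('grasp',g.round(1),'slide',(M.T@(t-g)/150).round(3),'tilt',np.degrees(np.arccos(-M[2,2])).round(1),'bear',np.degrees(np.arctan2(M[1,2],M[0,2])).round(1),'ybear',np.degrees(np.arctan2(M[1,1],M[0,1])).round(1),'j',s['joints'].round(2))
E
python3 -m creep '[{"grip":0,"slide":[0.14,0.01,0.22],"spin":0},{"grip":0,"slide":[0.28,0.01,0.44],"spin":0},{"grip":0,"slide":[0.4,0.01,0.6],"spin":0},{"grip":0,"slide":[0.4,0.01,0.6],"spin":0},{"grip":0,"slide":[0.4,0.01,0.6],"spin":0}]'; python3 g.py 440 -60 45
```

```text
time: 20.5
tcp_pos: [359.8, 6.0, 269.8]
tool_rot: [0.278, 0.25, 0.923, -0.091]
ft_force: [-0.0, 0.3, 0.1]
grip_width: 7.3
grasp [439.8 -46.6 128.2] slide [ 0.273 -0.06   0.487] tilt 34.1 bear -33.3 ybear 59.2 j [ 0.2   0.12  2.45 -1.29  0.42  0.33]
```

```bash
python3 -m creep '[{"grip":0,"slide":[0.14,-0.03,0.25],"spin":0},{"grip":0,"slide":[0.27,-0.06,0.49],"spin":0},{"grip":0,"slide":[0.27,-0.06,0.49],"spin":0},{"grip":0,"slide":[0.27,-0.06,0.49],"spin":0}]'; python3 g.py 440 -60 45
```

```text
time: 20.9
tcp_pos: [380.9, 4.9, 243.1]
tool_rot: [0.251, 0.255, 0.929, -0.094]
ft_force: [-0.9, -0.5, -0.2]
grip_width: 6.8
grasp [452.3 -46.9  96.6] slide [ 0.2   -0.101  0.287] tilt 31.1 bear -36.0 ybear 58.5 j [ 0.17  0.22  2.41 -1.3   0.4   0.34]
```

```bash
python3 -m creep '[{"grip":0,"slide":[0.2,-0.1,0.35],"spin":0},{"grip":0,"slide":[0.2,-0.1,0.35],"spin":0},{"grip":0,"slide":[0.2,-0.1,0.35],"spin":0}]'; python3 g.py 440 -60 42
python3 -m creep '[{"grip":0,"slide":[0.2,-0.1,0.2],"spin":0},{"grip":0,"slide":[0.2,-0.1,0.2],"spin":0},{"grip":0,"slide":[0.2,-0.1,0.2],"spin":0}]'; python3 g.py 440 -60 42
```

```text
time: 21.2
tcp_pos: [389.4, -3.1, 220.7]
tool_rot: [0.226, 0.26, 0.934, -0.097]
ft_force: [0.5, 0.8, -0.4]
grip_width: 6.9
grasp [452.9 -54.3  70.4] slide [ 0.138 -0.065  0.146] tilt 28.5 bear -38.9 ybear 58.0 j [ 0.14  0.29  2.39 -1.3   0.37  0.32]
time: 21.5
tcp_pos: [381.9, -5.9, 206.9]
tool_rot: [0.208, 0.263, 0.937, -0.1]
ft_force: [1.1, 0.3, -0.5]
grip_width: 7.1
grasp [439.6 -56.6  54.1] slide [ 0.023 -0.011  0.08 ] tilt 26.7 bear -41.3 ybear 57.6 j [ 0.13  0.32  2.4  -1.3   0.36  0.33]
```

```bash
python3 g.py 455 -58 30
python3 -m creep '[{"grip":0,"slide":[0,0,0.15],"spin":0},{"grip":0,"slide":[0,0,0.15],"spin":0},{"grip":0,"slide":[0,0,0.15],"spin":0}]'; python3 g.py 445 -60 32
python3 - <<'E'
from h import *
snap('wrist','w11.png');
snap('scene','sc11.png');
im=cv2.imread('pics/sc11.png');cv2.imwrite('pics/sc11z.png',cv2.resize(im[180:300,190:350],None,fx=4.5,fy=4.5,interpolation=2))
E
```

```text
grasp [439.6 -56.6  54.1] slide [-0.013  0.059  0.181] tilt 26.7 bear -41.3 ybear 57.6 j [ 0.13  0.32  2.4  -1.3   0.36  0.33]
time: 21.8
tcp_pos: [394.9, -10.4, 197.1]
tool_rot: [0.201, 0.264, 0.938, -0.101]
ft_force: [-0.1, -0.8, 0.6]
grip_width: 7.1
grasp [450.3 -60.9  43.4] slide [ 0.063 -0.008  0.055] tilt 26.0 bear -42.4 ybear 57.4 j [ 0.11  0.36  2.37 -1.3   0.35  0.32]
```

View pics/w11.png

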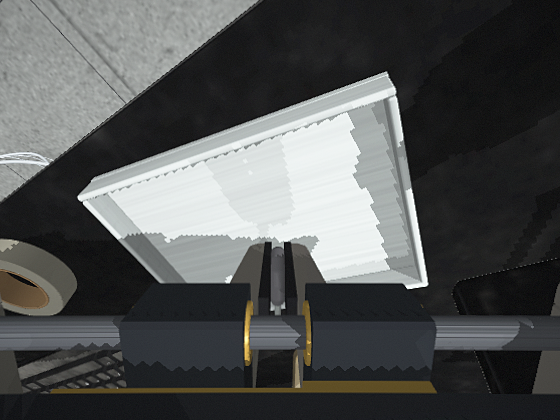

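View pics/sc11z.png

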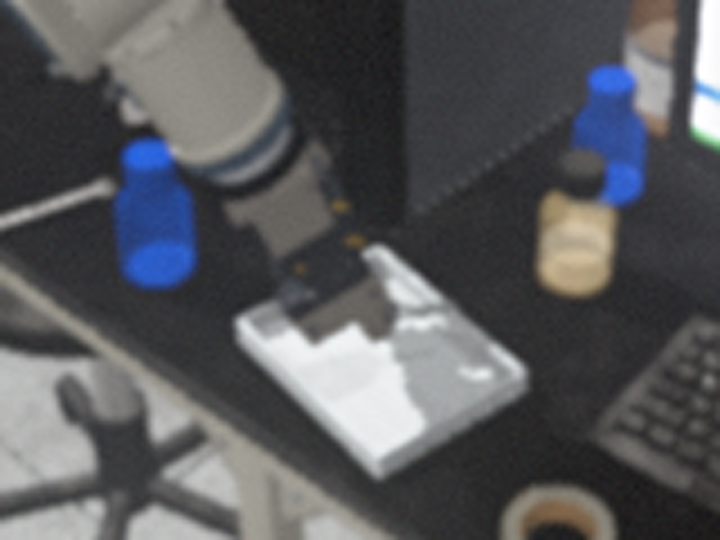

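```bash
python3 g.py 430 -62 30
python3 -m creep '[{"grip":0,"slide":[0.14,0.05,0.05],"spin":0},{"grip":0,"slide":[0.14,0.05,0.05],"spin":0},{"grip":0,"slide":[0.14,0.05,0.05],"spin":0}]'; python3 g.py 435 -62 32
```

```text
grasp [450.  -60.8  43.5] slide [ 0.139 -0.071  0.04 ] tilt 26.0 bear -42.4 ybear 57.5 j [ 0.11  0.36  2.37 -1.3   0.35  0.32]
time: 22.2
tcp_pos: [389.1, 5.6, 189.2]
tool_rot: [0.195, 0.265, 0.939, -0.102]
ft_force: [-0.0, -1.1, -0.3]
grip_width: 7.1
grasp [442.5 -44.7  34.8] slide [-0.005 -0.122  0.035] tilt 25.4 bear -43.3 ybear 57.4 j [ 0.16  0.38  2.38 -1.3   0.36  0.36]
```

```bash
python3 -m creep '[{"grip":0,"slide":[0.02,-0.02,0.04],"spin":0},{"grip":0,"slide":[0.02,-0.02,0.04],"spin":0},{"grip":0.15,"slide":[0.02,-0.02,0.04],"spin":0},{"grip":0.25,"slide":[0.02,-0.02,0.04],"spin":0},{"grip":0.3,"slide":[0.02,-0.02,0.04],"spin":0},{"grip":0.3,"slide":[0.02,-0.02,0.04],"spin":0}]'; python3 g.py 435 -62 32; python3 -c "
from h import *
snap('wrist','w12.png')"
```

```text
time: 22.8
tcp_pos: [389.3, 3.7, 186.9]
tool_rot: [0.192, 0.265, 0.939, -0.102]
ft_force: [-0.4, 0.6, -0.2]
grip_width: 27.7
grasp [441.9 -46.6  32.1] slide [-0.011 -0.111  0.017] tilt 25.2 bear -43.8 ybear 57.3 j [ 0.15  0.38  2.38 -1.3   0.36  0.36]
```

View pics/w12.png

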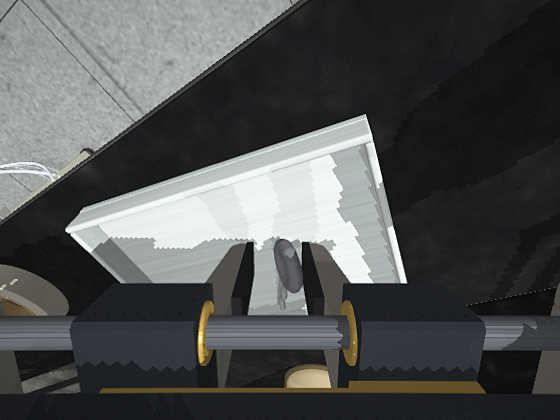

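The clip has been released and lies between the fingers inside the tray. I'll back out along the tool axis.

```bash
python3 -m creep '[{"grip":0.33,"slide":[0,0,-0.1],"spin":0},{"grip":0.33,"slide":[0,0,-0.3],"spin":0},{"grip":0.33,"slide":[0,0,-0.6],"spin":0},{"grip":0.33,"slide":[0,0,-0.9],"spin":0},{"grip":0.33,"slide":[0,0,-1],"spin":0},{"grip":0.33,"slide":[0,0,-1],"spin":0}]'; python3 g.py 435 -62 32; python3 -c "
from h import *
snap('wrist','w13.png')"
```

```text
time: 23.45
tcp_pos: [343.4, 48.5, 324.6]
tool_rot: [0.194, 0.265, 0.939, -0.101]
ft_force: [0.6, 0.8, 0.4]
grip_width: 30.6
grasp [396.7  -1.5 170.1] slide [ 0.    -0.122  1.03 ] tilt 25.3 bear -43.1 ybear 57.4 j [ 0.32 -0.02  2.35 -0.63  0.69 -0.23]
```

View pics/w13.png

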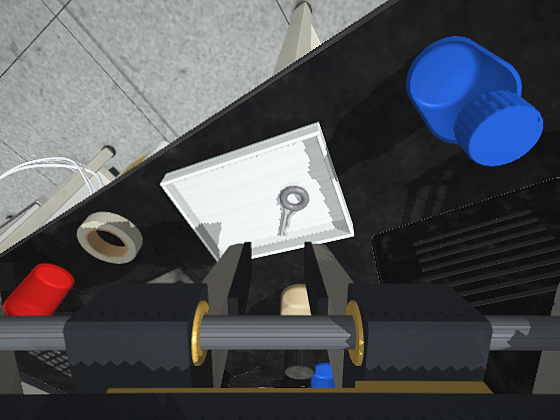

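```bash
python3 - <<'E'
from plan import *
s=telemetry.state();M=q2m(s['tool_rot']);q=s['joints']
k=np.array([465,331,60.]);d=np.array([-.49,-.87,0])
W=[s['tcp_pos'],[320,200,380],k-171*M[:,2]-130*M[:,2],k-171*M[:,2],k-171*M[:,2]+55*d,k-171*M[:,2]+55*d-120*M[:,2]]
for k in range(len(W)-1):
    for t in np.linspace(0,1,13)[1:]:
        q,e=ik(np.array(W[k])*(1-t)+np.array(W[k+1])*t,M,q,(1,1))
        if e>1e-3: print('bad',k,t,e)
    print(np.round(W[k+1]),q.round(2))
E
python3 go.py 320 200 380
```

```text
[320 200 380] [ 0.75 -0.01  2.19 -0.53  1.01  0.03]
[372. 419. 332.] [ 0.97  0.37  1.84 -0.5   1.07  0.23]
[412. 381. 215.] [ 0.88  0.53  1.91 -0.62  0.83  0.31]
[385. 333. 215.] [ 0.86  0.47  2.03 -0.66  0.77  0.34]
[348. 368. 323.] [ 0.96  0.3   1.96 -0.52  1.01  0.25]
[343.3  48.1 323.3] slide [ 0.428  0.733 -0.687]
```

```bash
python3 -m creep '[{"grip":0.33,"slide":[0,0,-0.3],"spin":0},{"grip":0.4,"slide":[0.1,0.15,-0.6],"spin":0},{"grip":0.5,"slide":[0.25,0.4,-0.69],"spin":0},{"grip":0.5,"slide":[0.43,0.7,-0.69],"spin":0},{"grip":0.5,"slide":[0.43,0.95,-0.69],"spin":-0.02},{"grip":0.5,"slide":[0.43,0.95,-0.69],"spin":-0.02}]' ; python3 st.py;python3 go.py 340 410 380
```

```text
time: 24.1
tcp_pos: [339.1, 231.0, 375.4]
tool_rot: [0.19, 0.233, 0.948, -0.108]
ft_force: [0.3, -1.2, 0.2]
grip_width: 45.9
[ 0.771  0.054  2.131 -0.53   1.005 -0.018] [339. 231. 375.] 24.1 z [ 0.31  -0.293 -0.904] y [ 0.482  0.868 -0.116]
[339.1 231.  375.4] slide [ 0.459  1.036 -0.376]
```

```bash
python3 -m creep '[{"grip":0.5,"slide":[0.15,0.3,-0.1],"spin":0},{"grip":0.5,"slide":[0.3,0.6,-0.25],"spin":0},{"grip":0.5,"slide":[0.46,1,-0.35],"spin":0},{"grip":0.5,"slide":[0.46,1,-0.35],"spin":0},{"grip":0.5,"slide":[0.46,1,-0.35],"spin":0},{"grip":0.5,"slide":[0.46,1,-0.35],"spin":0}]' ; python3 st.py
python3 - <<'E'
from h import *
import pickle
s,d=snap('wrist','w14.png');pickle.dump((s,d),open('w14.pkl','wb'))
E
```

```text
time: 24.7
tcp_pos: [338.8, 403.3, 375.2]
tool_rot: [0.19, 0.233, 0.947, -0.11]
ft_force: [-1.0, 0.5, 0.2]
grip_width: 46.0
[ 1.004  0.267  1.868 -0.479  1.146  0.146] [339. 403. 375.] 24.7 z [ 0.309 -0.297 -0.904] y [ 0.483  0.868 -0.12 ]
```

View pics/w14.png

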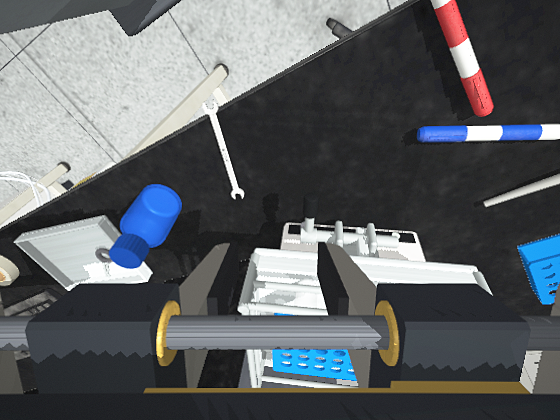

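Run:
```python
import cv2,numpy as np
im=cv2.imread('pics/w14.png')[180:270,240:440];im=np.clip(255*(im/255.)**.5,0,255).astype('uint8')
cv2.imwrite('pics/w14z.png',cv2.resize(im,None,fx=4,fy=4,interpolation=2))
```

```text
(no output)
```

View pics/w14z.png

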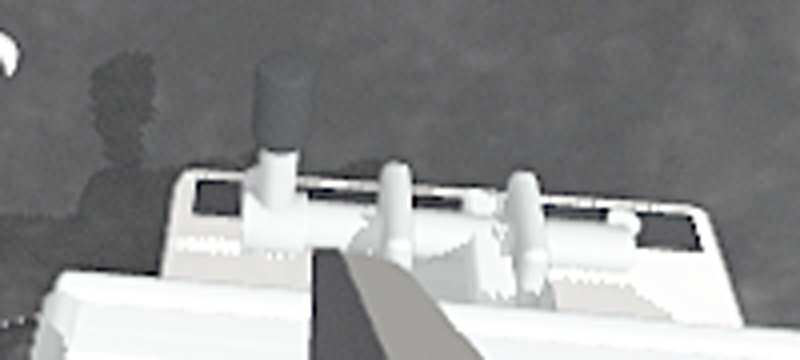

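Run:
```python
from h import *
import pickle
a=pickle.load(open('w4.pkl','rb'));s,d=b=pickle.load(open('w14.pkl','rb'))
p=(240+283/4,180+101/4)
K=onz(*b,*p,60);print(K.round(1));X,e=tri([ray(*a,220+212/4,110+127/4),ray(*b,*p)]);print(X.round(1),np.round(e,1))
K2=K+4*np.array([-.87,.49,0]);M=q2m(s['tool_rot']);g=s['tcp_pos']+171*M[:,2]
print('slide',(M.T@(K2-g)/150).round(3),'y(-50mm) in tool',(M.T@np.array([-.49,-.872,0])*50/150).round(3))
lug=[onz(*b,240+c/4,180+200/4,70).round() for c in (398,525)];print(lug)
```

```text
[465.1 330.4  60. ]
[462.5 332.1  65.7] [1. 1.]
slide [0.005 0.237 1.152] y(-50mm) in tool [ 0.018 -0.331  0.036]
[array([501., 348.,  70.]), array([514., 378.,  70.])]
```

```bash
python3 -m creep '[{"grip":0.5,"slide":[0,0.12,0.25],"spin":0},{"grip":0.5,"slide":[0,0.24,0.5],"spin":0},{"grip":0.5,"slide":[0,0.24,0.75],"spin":0},{"grip":0.5,"slide":[0,0.24,0.9],"spin":0},{"grip":0.5,"slide":[0,0.24,0.9],"spin":0},{"grip":0.5,"slide":[0,0.24,0.9],"spin":0}]'
python3 - <<'E'
from h import *
s,d=snap('wrist','w15.png');K=np.array([465.5,330.3,60.]);u=np.array([-.87,.49,0])
K2=K+4*u;M=q2m(s['tool_rot']);g=s['tcp_pos']+171*M[:,2];print('slide',(M.T@(K2-g)/150).round(3),s['joints'].round(2))
print(proj(s,d,[K-13*u,K,K+13*u]).round(0).tolist())
im=cv2.imread('pics/w15.png')[150:330,190:390];im=np.clip(255*(im/255.)**.5,0,255).astype('uint8')
cv2.imwrite('pics/w15z.png',cv2.resize(im,None,fx=3,fy=3,interpolation=2))
E
```

```text
time: 25.35
tcp_pos: [398.0, 392.8, 249.6]
tool_rot: [0.19, 0.234, 0.947, -0.11]
ft_force: [1.3, 0.5, 1.0]
grip_width: 45.8
slide [0.009 0.009 0.254] [ 0.91  0.48  1.9  -0.57  0.9   0.21]
[[279.0, 265.0], [279.0, 251.0], [279.0, 236.0]]
```

View pics/w15z.png

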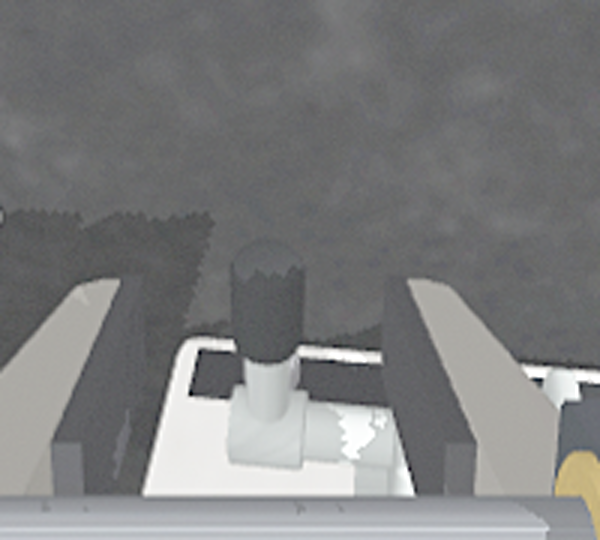

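```bash
python3 -m creep '[{"grip":0.5,"slide":[0.01,0.01,0.12],"spin":0},{"grip":0.5,"slide":[0.01,0.01,0.25],"spin":0},{"grip":0.5,"slide":[0.01,0.01,0.25],"spin":0},{"grip":0.5,"slide":[0.01,0.01,0.25],"spin":0},{"grip":0,"slide":[0.01,0.01,0.25],"spin":0},{"grip":0,"slide":[0.01,0.01,0.25],"spin":0},{"grip":0,"slide":[0.01,0.01,0.25],"spin":0},{"grip":0,"slide":[0.01,0.01,0.25],"spin":0},{"grip":0,"slide":[0.01,0.01,0.25],"spin":0}]' 40
python3 - <<'E'
from h import *
s,d=snap('wrist','w16.png');M=q2m(s['tool_rot']);print((s['tcp_pos']+171*M[:,2]).round(1),s['ft_force'].round(1))
print('10mm -y in slide',(M.T@np.array([-.49,-.872,0])*10/150).round(4))
im=cv2.imread('pics/w16.png')[150:330,190:390];im=np.clip(255*(im/255.)**.5,0,255).astype('uint8')
cv2.imwrite('pics/w16z.png',cv2.resize(im,None,fx=3,fy=3,interpolation=2))
E
```

```text
time: 26.3
tcp_pos: [408.6, 383.6, 215.9]
tool_rot: [0.19, 0.234, 0.947, -0.111]
ft_force: [-5.3, -2.9, 7.7]
grip_width: 14.7
[461.2 332.4  61.5] [-5.3 -2.9  7.7]
10mm -y in slide [ 0.0035 -0.0662  0.0073]
```

View pics/w16z.png

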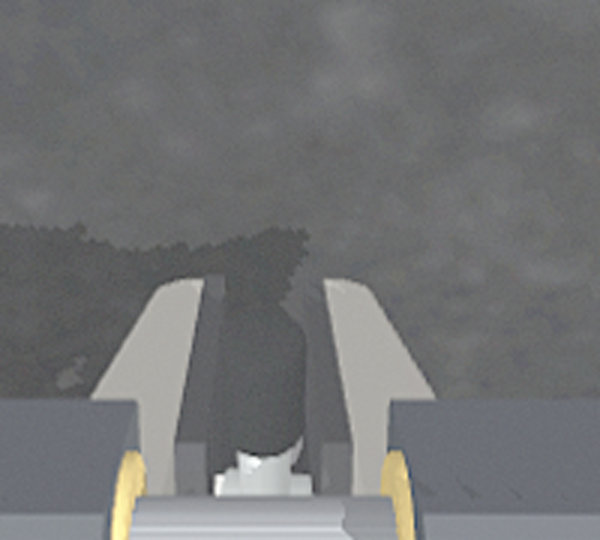

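```bash
python3 -m creep '[{"grip":0,"slide":[0.003,-0.053,0.006],"spin":0},{"grip":0,"slide":[0.006,-0.106,0.012],"spin":0},{"grip":0,"slide":[0.009,-0.16,0.017],"spin":0},{"grip":0,"slide":[0.012,-0.212,0.023],"spin":0},{"grip":0,"slide":[0.015,-0.265,0.029],"spin":0},{"grip":0,"slide":[0.017,-0.318,0.035],"spin":0},{"grip":0,"slide":[0.017,-0.318,0.035],"spin":0},{"grip":0,"slide":[0.017,-0.318,0.035],"spin":0}]' 40
python3 - <<'E'
from h import *
s=telemetry.state();M=q2m(s['tool_rot']);g=s['tcp_pos']+171*M[:,2]-[461.2,332.4,61.5];print('along -y',g@[-.49,-.872,0],'along -x',g@[-.87,.49,0],g[2],s['ft_force'].round(1))
E
```

```text
time: 27.15
tcp_pos: [384.6, 340.3, 215.9]
tool_rot: [0.19, 0.234, 0.947, -0.112]
ft_force: [2.7, -4.8, 1.3]
grip_width: 15.0
along -y 49.92720810329104 along -x -0.45686896877647404 0.06762337434614096 [ 2.7 -4.8  1.3]
```

```bash
python3 -m creep '[{"grip":0,"slide":[0.001,-0.015,0.002],"spin":0},{"grip":0,"slide":[0.002,-0.03,0.003],"spin":0},{"grip":0,"slide":[0.002,-0.03,0.003],"spin":0},{"grip":0,"slide":[0.002,-0.03,0.003],"spin":0}]' 40
python3 - <<'E'
from h import *
s,d=snap('wrist','w17.png');M=q2m(s['tool_rot']);g=s['tcp_pos']+171*M[:,2]-[461.2,332.4,61.5];print('along -y',g@[-.49,-.872,0],'along -x',g@[-.87,.49,0],g[2],s['ft_force'].round(1),(s['ft_force']@[-.49,-.872,0]).round(1))
im=cv2.imread('pics/w17.png')[150:330,190:390];im=np.clip(255*(im/255.)**.5,0,255).astype('uint8')
cv2.imwrite('pics/w17z.png',cv2.resize(im,None,fx=3,fy=3,interpolation=2))
E
```

```text
time: 27.55
tcp_pos: [383.8, 338.7, 216.4]
tool_rot: [0.191, 0.233, 0.947, -0.108]
ft_force: [12.3, 8.4, -11.1]
grip_width: 15.2
along -y 50.237175760920465 along -x -0.5582061672424877 0.3573518924737016 [ 12.3   8.4 -11.1] -13.3
```

View pics/w17z.png

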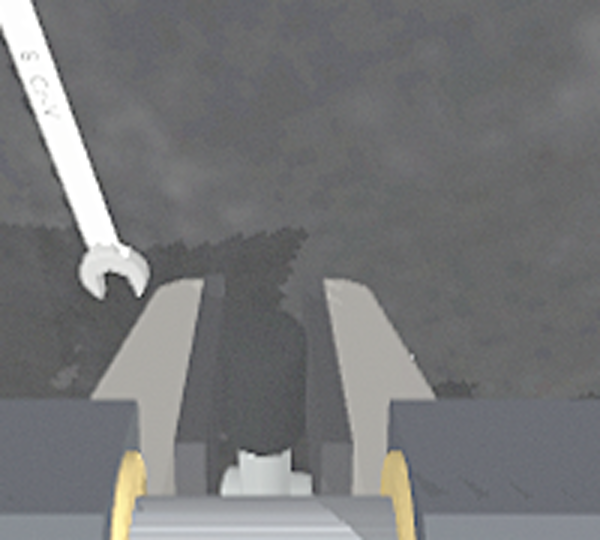

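The travel came to 50.2 mm, and a 13 N reaction shows the bolt is against its stop. I'll release and back out.

```bash
python3 -m creep '[{"grip":0.15,"slide":[0,0,0],"spin":0},{"grip":0.35,"slide":[0,0,0],"spin":0},{"grip":0.5,"slide":[0,0,0],"spin":0},{"grip":0.5,"slide":[0,0,0],"spin":0},{"grip":0.5,"slide":[0,0,-0.1],"spin":0},{"grip":0.5,"slide":[0,0,-0.3],"spin":0},{"grip":0.5,"slide":[0,0,-0.6],"spin":0},{"grip":0.5,"slide":[0,0,-0.9],"spin":0},{"grip":0.5,"slide":[0,0,-1],"spin":0},{"grip":0.5,"slide":[0,0,-1],"spin":0}]'
python3 - <<'E'
from h import *
s,d=snap('wrist','w18.png');import pickle;pickle.dump((s,d),open('w18.pkl','wb'));snap('side','side18.png')
im=cv2.imread('pics/w18.png')[150:330,190:450];im=np.clip(255*(im/255.)**.5,0,255).astype('uint8')
cv2.imwrite('pics/w18z.png',cv2.resize(im,None,fx=3,fy=3,interpolation=2))
K=np.array([465.5,330.3,60.])+50*np.array([-.49,-.872,0]);print(proj(s,d,K))
E
```

```text
time: 28.6
tcp_pos: [336.6, 384.1, 355.2]
tool_rot: [0.192, 0.233, 0.948, -0.106]
ft_force: [0.3, 0.6, -1.0]
grip_width: 46.0
[[275.68958883 208.96790481]]
```

View pics/w18z.png

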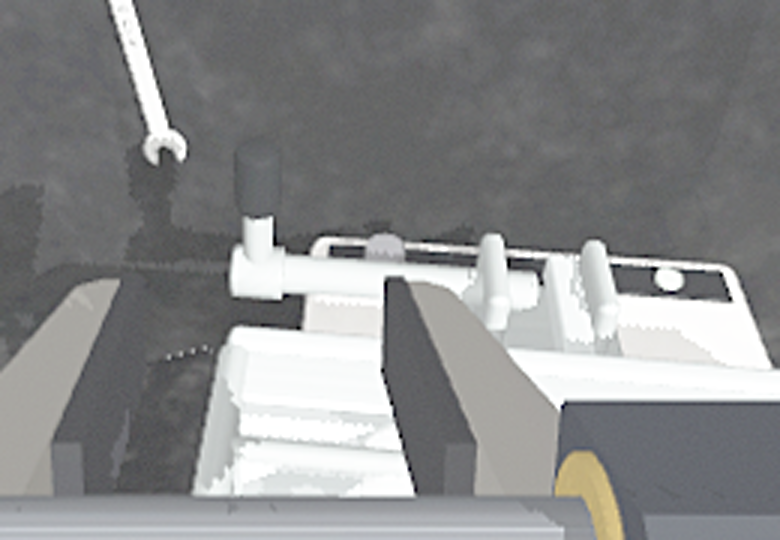

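View pics/side18.png

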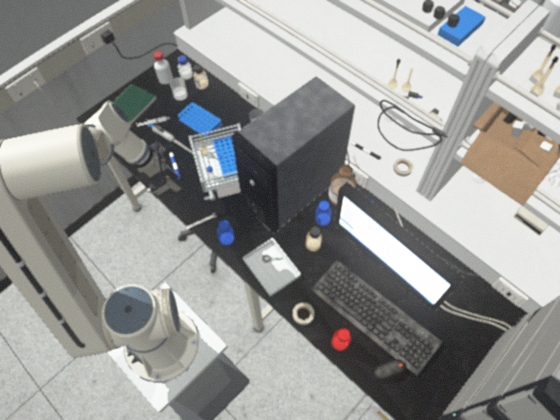

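The knob shows at (276,209), exactly where 50 mm of travel puts it. The clip lies in the tray at (267,258) in the side view, and the brown bottle at (314,238) stands where it was. The robot is touching nothing.

```bash
python3 -c "
from workcell import finish_job
print(finish_job())"
```

```text
the job is handed in; nothing more can be done
None
```

I finished the job and handed it in at about 28.7 s. The clip is lying in the tray, and the bolt is drawn back to its stop, so the platform should be free.

**How it went**
- **Lean:** The moves can't command a tilt, so I pushed the arm against its wrist joint limit in free space until the gripper leaned out 37°.
- **Clip:** I gripped the loop at 60 N, pulled it level by 60 mm until it was out, and released it inside the tray.
- **Bolt:** I gripped the knob at 40 N and slid it back along the shaker's own -y.

**Last checks**
- **Clip:** The camera shows it lying flat inside the tray walls. I let it go a little above the tray floor, so it dropped a short way.
- **Bolt:** It moved 50.2 mm, and a 13 N push-back showed it was against the stop. After release, the knob was within a pixel of where 50 mm of travel puts it.
- **Bottle:** The brown bottle is still standing where it was.
- **Robot:** It was clear of everything, with wrist force near zero. The highest force I read was about 19 N.

**What disagreed**
- **Lean lost at the tray:** A joint limit cut the lean to about 25° there, below the advised 30–45°. I gripped the knob at that angle; by my estimate the gripper cleared the railing by about 16 mm, and I saw no sign of contact.
- **Knob position:** One two-view estimate put the knob about 6 mm higher than stated. I used the stated 60 mm, and a closer picture agreed with it.

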